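# Put the tuning forks away in the revolving caddy

### The arm

A 6-joint arm with a two-finger parallel gripper is mounted at the origin on the work surface. World frame = base frame: x ahead of the robot, y to its left, z up, the work surface at z = 0. Lengths are in m, angles in rad, forces in N, time in s.
With the tool pointing down it reaches from about 0.35 to 0.775 m from the base axis. Payload 5.5 kg.
Tool frame: the origin (TCP) lies on the centre line of the jaws, within the pads' length; the fingertips stand 17 mm ahead of it and the grasp point (between the pads) lies 2 mm behind it (env.tcp_to_tips is the distance from the TCP to the fingertips, in m); z points along the fingers, y is the line along which they close (so a half turn about z gives the same grasp; the last joint's range is limited). The gripper opens to 85 mm and grips with 20 to 120 N. Pads are 22 mm wide; open, the fingers measure 114 mm over their backs; the gripper's body (76 mm by 85 mm) begins 54 mm behind the grasp point. The pads swing forward as they close: fully open they stand 13 mm farther back than shut.
Start: joints at [-1.248, 0.313, 0.046, 1.304, 0, 1.431], TCP at [0.257, -0.515, 0.248] pointing down, gripper open.
Joint ranges: [-2.76, 2.76], [-0.86, 1.69], [-1.03, 1.26], [-2.2, 2.34], [-1.47, 1.5], [-3.14, 3.14]. Speed limits (rad/s): [2.57, 2.57, 3.14, 3.14, 3.14, 3.14].

### API

Orientations are given as a unit quaternion [x, y, z, w].
In Python, from plant import env, imaging gives the robot as it stands.
- The arm moves only by the tool send_rows, never from a script. Its arguments are lists of equal length, an entry for each row: "slide": the shift along the tool's x, y, z as a fraction of full scale, a list of three; "turn": the turn about the tool's z as a fraction of full scale. A call has 1 to 20 rows; each row shifts and turns the commanded pose from where the row before left it, along the tool's axes as they then stand; what a row does not reach is not made up. Full scale, the value 1, is 60 cm for a shift and pi rad for a turn. A row lasts 1/12 s, in which the tool goes at most 41.7 mm and 7.16 degrees, less where a joint would pass 70% of its speed; a pose out of reach is approached as far as the arm can. A call with a number of a shift or a turn outside -1 to 1 is refused whole. A call with a gripper value outside its range is refused whole. "fingers" is the opening, from 0 (shut) to 1 (fully open), set as the call begins (left out, the last holds). The fingers move at their own pace and stop on an object; "force" is the grip in N (left out, the last holds). Time passes only in rows, so rows that do not move let the fingers close. It gives the time, the measured TCP pose, the force, the opening and the grip force at its end, in the units of the state.
- env.get_obs(): the state, without advancing time (a new reading comes with each control period).
- imaging.read_camera(name): name is "scene" or "top"; returns (picture, depth): 480x640x3 uint8, red, green, blue; 480x640 float32, m along the optical axis (not along the pixel's ray), 0 where there is no reading.
- imaging.calibration(name): a dict with "vfov" (degrees; the focal length in pixels is half the picture's height over the tangent of half this angle, whatever the lens; pixels are square), "cx", "cy" (the principal point, pixels), "distortion" ([k1, k2, p1, p2, k3] as OpenCV has them; the pictures are not rectified), "R" (3x3) and "t" (3): a world point X has camera coordinates R X + t. Camera axes: x right, y down, z forward; pixel columns grow to the right and rows downward; lengths in m; the calibration is good to about 2 mm. A picture is of the moment at which its call begins. calibration takes no time and is no camera call.
- env.finish_job(): hands the job in; it is judged then, once.
The state is a dict: "time_s": time; "joint_pos": joint angles; "joint_velocities": joint speeds; "joint_torque": joint torques, N m; "position": TCP position; "orientation": TCP orientation; "contact_force": force on the tool from outside, world axes, zero at the start; "ft_torque": the same for the moment, N m; "grip_width": opening from 0.0 (shut) to 1.0 (fully open); "grip_force": force on a finger pad.
Only numpy, scipy, OpenCV 4.12 (cv2) and the standard library are available. Lean on these libraries where they do the work, as an engineer would, in place of code of your own. Each camera call takes 0.05 s, during which the arm holds its last target. There are 200 camera calls.

### The job

Put every tuning fork and every cork-grease stick away in the revolving caddy: two or three forks, each flat in a fork-shaped bay of its own with its stem in the narrow channel, two sticks, each standing fully down in a round hole. Turn the caddy by its pegs, a quarter turn from click to click, to bring each bay you need out to the front from under the clear cover, and leave it clicked with the brass-marked middle bay at the front. Leave the rosin case where it is.

Things in the scene. Friction and masses are not known exactly. Their poses are not given: they have to be found in the camera images.
- caddy: Round plinth fixed to the piano top; origin on the turning axis at z 0; its -x axis is the caddy's FRONT, roughly towards the robot. A clear acrylic cover stands on it: roof over the rear half (x -5 to 155 mm, y +-172 mm, underside 112, top 116 mm high), side panels at y +-169 mm, x 20 to 120 mm. Only the bay at the front is clear to reach from above.
- disc (a joint): Angle of the disc (radius 155 mm, upper face 24 mm above the piano top), positive counter-clockwise from above, range +-1.75. Clicks (spring detent) at -1.571 (right bay at front), 0 (middle bay) and 1.571 (left bay). Let go within 0.6 rad of a click it pulls itself to within about 0.03 rad; between, it may stay. Under 4 N at a peg turns it. May start at any angle.
- bay_left (a point): Fork compartment of the left bay (on the robot's left when the disc is at 0): its centre, on the disc's upper face, 84 mm from the axis. x: where the tines must point (tangential); y: towards the axis. Walls 8 mm high: stem channel 13 mm wide at x -57 to -33, tine channel 25 mm wide at x 24 to 57, end walls at x +-59 mm; sides open between, for fingers.
- hole_left (a point): Round stick hole of the left bay, 25 mm wide and 34 mm deep, in a 36 x 36 x 34 mm wooden block on the disc. Point: centre of its floor, at disc-top height (mouth 34 mm higher); x +40, y -37 mm in the frame of bay_left, whose axes it shares.
- bay_mid (a point): Fork compartment of the middle bay (brass stud on the rim): its centre, on the disc's upper face, 84 mm from the axis. x: where the tines must point (tangential); y: towards the axis. Walls 8 mm high: stem channel 13 mm wide at x -57 to -33, tine channel 25 mm wide at x 24 to 57, end walls at x +-59 mm; sides open between, for fingers.
- hole_mid (a point): Round stick hole of the mid bay, 25 mm wide and 34 mm deep, in a 36 x 36 x 34 mm wooden block on the disc. Point: centre of its floor, at disc-top height (mouth 34 mm higher); x +40, y -37 mm in the frame of bay_mid, whose axes it shares.
- bay_right (a point): Fork compartment of the right bay (on the robot's right at 0): its centre, on the disc's upper face, 84 mm from the axis. x: where the tines must point (tangential); y: towards the axis. Walls 8 mm high: stem channel 13 mm wide at x -57 to -33, tine channel 25 mm wide at x 24 to 57, end walls at x +-59 mm; sides open between, for fingers.
- hole_right (a point): Round stick hole of the right bay, 25 mm wide and 34 mm deep, in a 36 x 36 x 34 mm wooden block on the disc. Point: centre of its floor, at disc-top height (mouth 34 mm higher); x +40, y -37 mm in the frame of bay_right, whose axes it shares.
- peg_a (a point): Top centre of the upright round peg (14 mm thick, 48 mm high above the disc, top 72 mm above the piano top, 135 mm from the axis) between left and middle bays. For turning between 0 and +1.571: from above it goes from 35 deg clockwise of the front to 55 deg counter-clockwise of it. The round peg turns freely in a light grip.
- peg_b (a point): Top centre of the like peg between middle and right bays. Use it to turn between 0 and -1.571: it then goes from 55 deg counter-clockwise of the front to 35 deg clockwise of it.
- fork_0: Steel tuning fork lying flat, 110 mm long, 20 mm wide, 8 mm thick, 60 g (some may be absent). Origin on its underside at mid-length; x axis from stem to tines: stem 8 mm wide from x = -55 to -16, solid 20 mm wide yoke to x = -2, two 6 mm tines to x = +55 mm. Balance point near x = +4 mm. All forks are alike.
- fork_0_tip (a point): Middle of the tine end on the underside: x = +55 mm from the fork's origin.
- fork_1: Steel tuning fork lying flat, 110 mm long, 20 mm wide, 8 mm thick, 60 g (some may be absent). Origin on its underside at mid-length; x axis from stem to tines: stem 8 mm wide from x = -55 to -16, solid 20 mm wide yoke to x = -2, two 6 mm tines to x = +55 mm. Balance point near x = +4 mm. All forks are alike.
- fork_1_tip (a point): Middle of the tine end on the underside: x = +55 mm from the fork's origin.
- fork_2: Steel tuning fork lying flat, 110 mm long, 20 mm wide, 8 mm thick, 60 g (some may be absent). Origin on its underside at mid-length; x axis from stem to tines: stem 8 mm wide from x = -55 to -16, solid 20 mm wide yoke to x = -2, two 6 mm tines to x = +55 mm. Balance point near x = +4 mm. All forks are alike.
- fork_2_tip (a point): Middle of the tine end on the underside: x = +55 mm from the fork's origin.
- stick_0: White plastic cork-grease stick, an upright cylinder 20 mm wide, 70 mm high, 30 g, standing on end; a thin grey line goes round it. Origin at the centre of its underside, z along it. Both are alike.
- stick_1: White plastic cork-grease stick, an upright cylinder 20 mm wide, 70 mm high, 30 g, standing on end; a thin grey line goes round it. Origin at the centre of its underside, z along it. Both are alike.
- rosin_case: Grey plastic rosin case, 64 x 44 x 24 mm, origin at the centre of its underside. A bystander: leave alone.
Things that resemble listed ones, but are neither listed nor needed, are in the scene too. Leave any purple or red look-alike of the fork_0 alone.

How it is judged:
At the end, for the whole second after the job is handed in: Each fork present flat in its own bay (origin within 7 mm, tine end within 7 mm of the centre line at the wide end, under 4 mm above the floor, tilt under 0.08 rad), each stick in a hole (within 5 mm, under 5 mm above its floor, tilt under 0.25 rad), disc within 0.1 rad of 0, all still (((horizontal distance between fork_0 and bay_left below 0.007 m and x of fork_0_tip in the frame of bay_left above 0.047 m and y of fork_0_tip in the frame of bay_left between -0.007 and 0.007 m) or (horizontal distance between fork_0 and bay_mid below 0.007 m and x of fork_0_tip in the frame of bay_mid above 0.047 m and y of fork_0_tip in the frame of bay_mid between -0.007 and 0.007 m) or (horizontal distance between fork_0 and bay_right below 0.007 m and x of fork_0_tip in the frame of bay_right above 0.047 m and y of fork_0_tip in the frame of bay_right between -0.007 and 0.007 m)) and height (world z) of each of fork_0, fork_0_tip, fork_1, fork_1_tip, fork_2, fork_2_tip below 0.028 m and angle between each of fork_0, fork_1, fork_2's own z axis and vertical below 0.08 rad and linear speed of each of fork_0, fork_1, fork_2, stick_0, stick_1 below 0.02 m/s and ((horizontal distance between fork_1 and bay_left below 0.007 m and x of fork_1_tip in the frame of bay_left above 0.047 m and y of fork_1_tip in the frame of bay_left between -0.007 and 0.007 m) or (horizontal distance between fork_1 and bay_mid below 0.007 m and x of fork_1_tip in the frame of bay_mid above 0.047 m and y of fork_1_tip in the frame of bay_mid between -0.007 and 0.007 m) or (horizontal distance between fork_1 and bay_right below 0.007 m and x of fork_1_tip in the frame of bay_right above 0.047 m and y of fork_1_tip in the frame of bay_right between -0.007 and 0.007 m)) and ((horizontal distance between fork_2 and bay_left below 0.007 m and x of fork_2_tip in the frame of bay_left above 0.047 m and y of fork_2_tip in the frame of bay_left between -0.007 and 0.007 m) or (horizontal distance between fork_2 and bay_mid below 0.007 m and x of fork_2_tip in the frame of bay_mid above 0.047 m and y of fork_2_tip in the frame of bay_mid between -0.007 and 0.007 m) or (horizontal distance between fork_2 and bay_right below 0.007 m and x of fork_2_tip in the frame of bay_right above 0.047 m and y of fork_2_tip in the frame of bay_right between -0.007 and 0.007 m)) and (horizontal distance between stick_0 and hole_left below 0.005 m or horizontal distance between stick_0 and hole_mid below 0.005 m or horizontal distance between stick_0 and hole_right below 0.005 m) and height (world z) of each of stick_0, stick_1 below 0.029 m and angle between each of stick_0, stick_1's own z axis and vertical below 0.25 rad and (horizontal distance between stick_1 and hole_left below 0.005 m or horizontal distance between stick_1 and hole_mid below 0.005 m or horizontal distance between stick_1 and hole_right below 0.005 m) and value of joint disc between -0.1 and 0.1 rad and velocity of joint disc between -0.05 and 0.05 rad/s); the robot touches nothing.
It fails at once if the rosin case is shifted by more than 30 mm (distance of rosin_case from where it was at the start of the episode above 0.03 m).
Of fork_0, fork_1, fork_2 only 2 to 3 are there at a start; the rules pass over those that are not, and their reading is None.
At some moment in a run one of fork_0, fork_1, fork_2 may be knocked a few centimetres aside while the robot is not near it.
It also fails if it takes over 210 s, if anything falls off the work surface, if the arm or the gripper's body presses on something with over 40 N, if the wrist force passes 120 N, or if a joint passes its speed limit or range.

## Working session

There is one attempt and no reset: what is moved stays moved. The work goes in short steps, Python scripts to look and compute and a tool call to move; the robot and the scene stay as the last step left them, time stands still between calls to the robot, and variables do not carry over. Pictures are saved under pics/ and viewed, at most 14 in all, crops included, and the job is handed in when it is done.

Besides the shell and the picture viewer there is one more tool, called after ">>>" as name(argument=value, ...) on one line, values as JSON. send_rows: Moves the arm, as the interface text tells. Shift numbers are shares of 60 cm and turn numbers shares of pi rad, none past 1 either way. Its arguments: {"type":"object","properties":{"slide":{"type":"array","items":{"type":"array","items":{"type":"number","minimum":-1,"maximum":1}}},"turn":{"type":"array","items":{"type":"number","minimum":-1,"maximum":1}},"fingers":{"type":"number"},"force":{"type":"number"}},"required":["slide","turn"]}

```bash
ls; mkdir -p pics
python3 - <<'E'
from plant import env, imaging
import cv2
for n in("top","scene"):
    p,d=imaging.read_camera(n); cv2.imwrite(f"pics/{n}0.png",p[:,:,::-1]); 
    import numpy as np; np.save(f"pics/{n}0.npy",d); print(n,imaging.calibration(n))
print(env.get_obs())
E
```

```text
pics
top {'vfov': 52.27541642675258, 'cx': 320.2553381222895, 'cy': 240.6677713874995, 'distortion': array([-0.12727323,  0.        ,  0.        ,  0.        ,  0.        ]), 'R': array([[ 0.03630555, -0.99933819, -0.00225486],
       [-0.97675672, -0.03500802, -0.21147281],
       [ 0.21125392,  0.00988009, -0.97738128]]), 't': array([-0.07673555,  0.45146524,  1.18116818])}
scene {'vfov': 57.61900533959917, 'cx': 320.4423459890273, 'cy': 247.41802307595182, 'distortion': array([0.0105275, 0.       , 0.       , 0.       , 0.       ]), 'R': array([[ 0.7449859 ,  0.66682076, -0.01860325],
       [ 0.45681025, -0.5302837 , -0.71422936],
       [-0.48612797,  0.52359265, -0.69966444]]), 't': array([-0.29064486, -0.20374586,  1.21754738])}
{'time_s': 0.1, 'joint_pos': array([-1.24760982e+00,  3.13908815e-01,  4.50747732e-02,  1.30357452e+00,
        1.48167932e-05,  1.43121285e+00]), 'joint_velocities': array([ 0.0027859 , -0.00189359,  0.00272181, -0.00114141,  0.00032319,
       -0.0006907 ]), 'joint_torque': array([ 1.45547754e-03, -4.81728101e+01,  2.99242973e+01,  1.27594001e-02,
       -2.07231778e-04, -7.60178693e-06]), 'position': array([ 0.25656376, -0.51411241,  0.2475001 ]), 'orientation': array([ 9.73349399e-01,  2.29325745e-01, -6.65218313e-05, -8.03403570e-04]), 'contact_force': array([-0.10402455,  0.37139646,  0.91584819]), 'ft_torque': array([ 0.00190624, -0.00731138, -0.00771135]), 'grip_force': 0.0, 'grip_width': 0.9996892294523368}
```

View pics/top0.png

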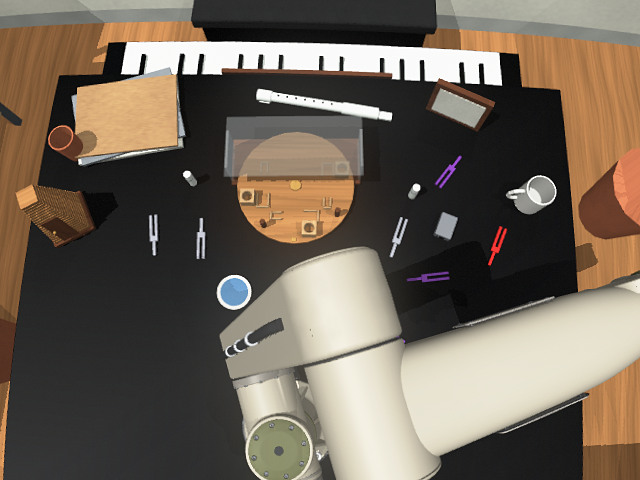

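View pics/scene0.png

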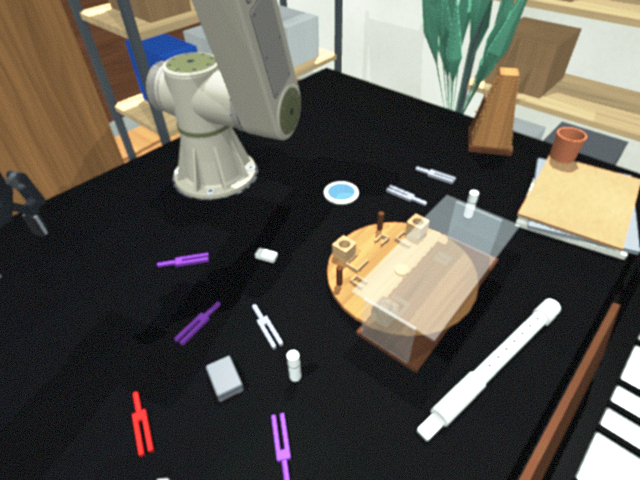

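The top view shows silver forks at about (153,235), (200,238) and (398,237), and sticks at (190,178) and (414,190). The caddy is centred near (296,187), and the rosin case is at (446,225). The scene view confirms this. Next I zoom in and measure.

```bash
cat > h.py <<'E'
import numpy as np, cv2
from plant import env, imaging
def K(n):
    c=imaging.calibration(n); f=240/np.tan(np.radians(c["vfov"])/2)
    return np.array([[f,0,c["cx"]],[0,f,c["cy"]],[0,0,1]]),c["distortion"],c["R"],c["t"]
def ray(n,uv,z):
    k,d,R,t=K(n); uv=np.asarray(uv,float).reshape(-1,1,2)
    p=cv2.undistortPoints(uv,k,d).reshape(-1,2); v=np.c_[p,np.ones(len(p))]@R; o=-R.T@t
    return o+v*((z-o[2])/v[:,2])[:,None]
def proj(n,X):
    k,d,R,t=K(n); return cv2.projectPoints(np.asarray(X,float).reshape(-1,1,3),cv2.Rodrigues(R)[0],t,k,d)[0].reshape(-1,2)
def shot(n,name=None):
    p,d=imaging.read_camera(n)
    if name: cv2.imwrite(f"pics/{name}.png",p[:,:,::-1])
    return p,d
def silver(p):
    h=cv2.cvtColor(p,cv2.COLOR_RGB2HSV); return ((h[:,:,1]<60)&(h[:,:,2]>110)).astype(np.uint8)
def forks(p,n="top",z=.008):
    """silver blobs of fork size: metric centre, axis toward tines, length"""
    m=silver(p); N,L,S,C=cv2.connectedComponentsWithStats(m); out=[]
    for i in range(1,N):
        if not 60<S[i,4]<900: continue
        v,u=np.nonzero(L==i); X=ray(n,np.c_[u,v],z)[:,:2]; c=X.mean(0)
        w,V=np.linalg.eigh(np.cov((X-c).T)); a=V[:,1]; s=(X-c)@a; y=(X-c)@V[:,0]
        if not .085<np.ptp(s)<.14: continue
        # tine end is wider
        wl=y[s<s.min()+.03].std(); wh=y[s>s.max()-.03].std()
        if wl>wh: a=-a; s=-s
        mid=c+a*(s.max()+s.min())/2
        tip=y[s>s.max()-.03]; st=y[s<s.min()+.03]
        out.append((mid,a,np.ptp(s),wl,wh,S[i,4],C[i]))
    return out
E
python3 - <<'E'
from h import *
p=cv2.imread("pics/top0.png")[:,:,::-1]
for f in forks(p): print([np.round(x,4) for x in f], np.degrees(np.arctan2(f[1][1],f[1][0])))
a=cv2.resize(p[100:270,130:470],None,fx=2.35,fy=2.35,interpolation=cv2.INTER_CUBIC)
cv2.imwrite("pics/c1.png",a[:,:,::-1])
E
```

```text
[array([0.8316, 0.6683]), array([0.9772, 0.2125]), np.float64(0.0867), np.float64(0.0042), np.float64(0.0014), np.int32(81), array([ 74.1975, 104.5679])] 12.269160790937695
[array([0.7922, 0.3456]), array([-0.974 , -0.2267]), np.float64(0.0934), np.float64(0.0018), np.float64(0.0046), np.int32(116), array([180.2241, 123.8793])] -166.89742252450557
[array([0.702 , 0.1717]), array([ 0.8978, -0.4404]), np.float64(0.1389), np.float64(0.0197), np.float64(0.013), np.int32(842), array([237.7981, 153.2542])] -26.12693661672633
[array([0.4635, 0.3829]), array([0.9875, 0.1576]), np.float64(0.1112), np.float64(0.0072), np.float64(0.0027), np.int32(215), array([153.0233, 232.907 ])] 9.065120889425536
[array([ 0.48  , -0.2604]), array([ 0.9486, -0.3165]), np.float64(0.1095), np.float64(0.0075), np.float64(0.0025), np.int32(233), array([397.8584, 235.0172])] -18.450214011673154
[array([0.4589, 0.2539]), array([-0.9963, -0.0858]), np.float64(0.1082), np.float64(0.0025), np.float64(0.0071), np.int32(214), array([200.6121, 239.8037])] -175.07753505667478
[array([0.3208, 0.1559]), array([-0.5818,  0.8133]), np.float64(0.0897), np.float64(0.0237), np.float64(0.024), np.int32(375), array([233.584 , 292.1307])] 125.579930331134
```

View pics/c1.png

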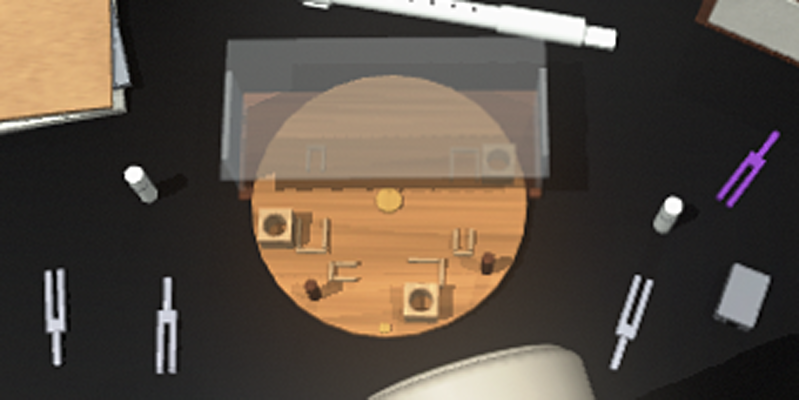

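The crop shows the disc near 0: the stud is at crop (386,328), the mid hole at (421,300), and the peg tops at about (313,283) and (488,257). The left and right forks have tines pointing away, and the middle one's point towards the robot. Next I zoom on the caddy in both cameras.

Run:
```python
from h import *
p=cv2.imread("pics/top0.png"); s=cv2.imread("pics/scene0.png")
a=cv2.resize(p[110:250,220:372],None,fx=2.6,fy=2.6,interpolation=cv2.INTER_CUBIC)
b=cv2.resize(s[190:340,315:465],None,fx=2.6,fy=2.6,interpolation=cv2.INTER_CUBIC)
H=390
cv2.imwrite("pics/c2.png",np.hstack([cv2.copyMakeBorder(a,0,H-a.shape[0],0,0,cv2.BORDER_CONSTANT),b]))
# sticks: white tops
for n,im in(("top",p),):
    h=cv2.cvtColor(im,cv2.COLOR_BGR2HSV); m=((h[:,:,1]<40)&(h[:,:,2]>200)).astype(np.uint8)
    N,L,S,C=cv2.connectedComponentsWithStats(m)
    for i in range(1,N):
        if 15<S[i,4]<400: print(n,S[i],C[i].round(1),ray(n,C[i],.07).round(4))
# rim of disc: orange mask
h=cv2.cvtColor(p,cv2.COLOR_BGR2HSV); m=((h[:,:,0]<25)&(h[:,:,1]>90)&(h[:,:,2]>90)).astype(np.uint8); m[:, :225]=0; m[:,370:]=0; m[:130]=0;m[255:]=0
c=max(cv2.findContours(m,0,1)[0],key=cv2.contourArea).reshape(-1,2); c=c[c[:,1]>190]
X=ray("top",c,.024)[:,:2]
A=np.c_[2*X,np.ones(len(X))]; q=np.linalg.lstsq(A,(X**2).sum(1),rcond=None)[0]; print("rim",q[:2],np.sqrt(q[2]+q[:2]@q[:2]))
```

```text
top [120 150  37   7  63] [136.2 152.6] [[0.6691 0.4325 0.07  ]]
top [183 171   8   7  43] [186.4 173.8] [[0.613  0.2904 0.07  ]]
top [527 175  29  30 235] [537.7 192.6] [[ 0.5967 -0.6195  0.07  ]]
top [413 184   7   7  44] [416.  187.1] [[ 0.5973 -0.2988  0.07  ]]
top [509 189  16   5  51] [517.  190.8] [[ 0.599  -0.5634  0.07  ]]
top [510 196   7   3  18] [513.4 196.9] [[ 0.582  -0.5529  0.07  ]]
top [150 215   7  40 110] [153.3 234.6] [[0.4497 0.3595 0.07  ]]
top [197 218   7  40  95] [200.3 238.7] [[0.4435 0.2383 0.07  ]]
top [393 218  14  26  82] [398.9 232.3] [[ 0.4774 -0.2551  0.07  ]]
top [391 244   5  13  23] [392.8 250. ] [[ 0.4322 -0.2401  0.07  ]]
top [301 252  36  12  39] [318.3 256.9] [[ 0.4084 -0.0573  0.07  ]]
top [217 275  34  35 321] [233.4 292.1] [[0.314  0.1454 0.07  ]]
top [623 279  17  15 144] [633.4 285.8] [[ 0.3595 -0.8684  0.07  ]]
top [245 333  12  13  38] [248.5 340.9] [[0.199  0.1013 0.07  ]]
top [234 345   9   7  21] [236.8 348.8] [[0.1792 0.1282 0.07  ]]
top [226 346   6  11  20] [227.5 351. ] [[0.1727 0.1502 0.07  ]]
top [251 376   7   7  34] [254.1 379. ] [[0.1105 0.083  0.07  ]]
top [316 450   8  10  26] [319.1 454.9] [[-0.0565 -0.0764  0.07  ]]
rim [0.6040096  0.01152649] 0.1528633495120952
```

View pics/c2.png

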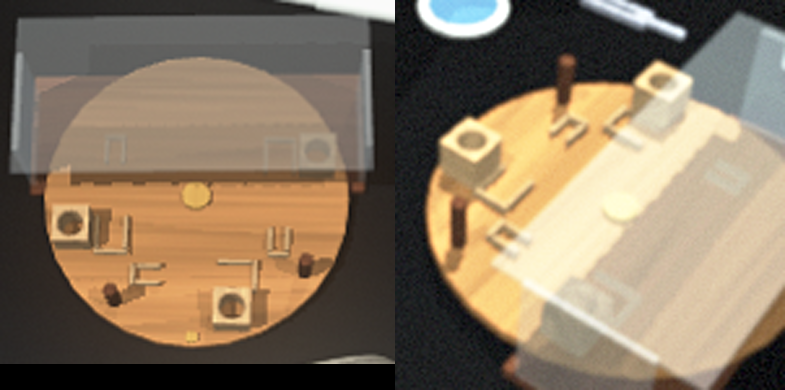

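The crops show peg a at crop (110,292), peg b at (306,264), the mid block at (232,307) and the stud at (191,336). The disc sits close to 0. Next I measure these features.

```bash
cat >> h.py <<'E'
def blobs(m,lo,hi,box):
    u0,u1,v0,v1=box; M=np.zeros_like(m,np.uint8); M[v0:v1,u0:u1]=m[v0:v1,u0:u1]
    N,L,S,C=cv2.connectedComponentsWithStats(M); return [(C[i],S[i],L==i) for i in range(1,N) if lo<S[i,4]<hi]
def tri(a,b):
    A=[]
    for n,uv in(("top",a),("scene",b)):
        k,d,R,t=K(n); q=cv2.undistortPoints(np.array(uv,float).reshape(1,1,2),k,d)[0,0]; P=np.c_[R,t]
        A+=[q[0]*P[2]-P[0],q[1]*P[2]-P[1]]
    v=np.linalg.svd(np.array(A))[2][-1]; return v[:3]/v[3]
E
python3 - <<'E'
from h import *
p=cv2.imread("pics/top0.png"); s=cv2.imread("pics/scene0.png")
def hsv(x): return cv2.cvtColor(x,cv2.COLOR_BGR2HSV)
P,Sc=hsv(p),hsv(s)
for n,h,box in(("top",P,(235,352,195,240)),("scene",Sc,(325,430,205,300))):
    for c,st,_ in blobs(h[:,:,2]<90,8,400,box): print(n,"dark",c.round(1),st, ray(n,c,.048).round(4))
    m=(h[:,:,1]<150)&(h[:,:,2]>150)&(h[:,:,0]<35)
    for c,st,_ in blobs(m,20,900,box): print(n,"pale",c.round(1),st, ray(n,c,.058).round(4))
print("tri sticks?", [tri((186.4,173.8),(473.5,194))])
C=np.array([.604,.0115,0])
for name,r,al,z in(("pa",.135,35,.072),("pb",.135,-55,.072),("stud",.15,0,.024),("ctr",0,0,.03)):
  for yaw in (-5,0,5):
    a=np.radians(180-al+yaw); X=C+[r*np.cos(a),r*np.sin(a),z]; print(name,yaw,X.round(3),proj("top",X).round(1),proj("scene",X).round(1))
E
```

```text
top dark [336.8 213.5] [335 211   5   6  22] [[ 0.5261 -0.0999  0.048 ]]
top dark [263.7 224.8] [261 222   6   6  21] [[0.4901 0.0845 0.048 ]]
top pale [245.5 199.2] [238 195  16   8  83] [[0.553  0.1339 0.058 ]]
scene dark [338.6 277.2] [337 271   4  14  52] [[ 0.5319 -0.1026  0.048 ]]
tri sticks? [array([0.61374535, 0.29117937, 0.06673157])]
pa -5 [0.501 0.098 0.072] [[257.4 218.2]] [[386.  212.2]]
pa 0 [0.493 0.089 0.072] [[260.9 221.1]] [[380.9 212.9]]
pa 5 [0.487 0.079 0.072] [[264.7 223.7]] [[375.9 213.9]]
pb -5 [ 0.517 -0.092  0.072] [[333.8 214.3]] [[336.6 262.4]]
pb 0 [ 0.527 -0.099  0.072] [[336.8 210.8]] [[337.8 266.7]]
pb 5 [ 0.536 -0.105  0.072] [[339.4 207.1]] [[339.6 270.9]]
stud -5 [0.455 0.025 0.024] [[287.2 241.3]] [[348.6 235.9]]
stud 0 [0.454 0.012 0.024] [[292.3 241.7]] [[344.7 238.7]]
stud 5 [ 0.455 -0.002  0.024] [[297.4 241.6]] [[341.2 241.9]]
ctr -5 [0.604 0.012 0.03 ] [[294.9 185.3]] [[400.4 268.9]]
ctr 0 [0.604 0.012 0.03 ] [[294.9 185.3]] [[400.4 268.9]]
ctr 5 [0.604 0.012 0.03 ] [[294.9 185.3]] [[400.4 268.9]]
```

Run:
```python
from h import *
f=lambda c:[c[0]/2.6+220-.3,c[1]/2.6+110-.3]
for n,c,z in(("roofL",(10,172),.114),("roofR",(374,175),.114),("stud",(191,336),.026),("blk corners",(212,288),.058),("",(252,288),.058),("",(252,325),.058),("",(212,327),.058),("knob",(196,195),.03)):
    print(n,ray("top",f(c),z).round(4))
o=imaging.calibration("top"); print(-o["R"].T@o["t"])
C=np.array([.603,.011,0])
for yaw in(0,2):
  a=np.radians(yaw);R=np.array([[np.cos(a),-np.sin(a),0],[np.sin(a),np.cos(a),0],[0,0,1]])
  X=[C+R@np.array(q) for q in([-.121-.018,-.04+.018,.058],[-.121-.018,-.04-.018,.058],[-.121+.018,-.04-.018,.058],[-.121+.018,-.04+.018,.058])]
  print(((proj("top",X)-[219.7,109.7])*2.6).round(0).tolist())
```

```text
roofL [[0.5946 0.1832 0.114 ]]
roofR [[ 0.6031 -0.1614  0.114 ]]
stud [[0.4608 0.0094 0.026 ]]
blk corners [[ 0.5021 -0.0108  0.058 ]]
 [[ 0.5035 -0.0495  0.058 ]]
 [[ 0.4667 -0.0509  0.058 ]]
 [[ 0.4634 -0.0125  0.058 ]]
knob [[0.6056 0.0112 0.03  ]]
[ 0.19423123 -0.07254991  1.24975127]
[[210.0, 326.0], [248.0, 328.0], [249.0, 291.0], [212.0, 290.0]]
[[216.0, 326.0], [253.0, 326.0], [253.0, 289.0], [216.0, 289.0]]
```

Four cues agree: pegs, rim, roof edge and block. They put the axis at about (0.604, 0.0115), the caddy yaw at about 0.025 rad and the disc at about 0. The bay at the front is centred at (0.520, 0.0095) and its hole at (0.484, -0.0315). The next script works out the deltas.

```bash
cat >> h.py <<'E'
AX=np.array([.604,.0115]); TH=.025
def bay(x,y):
    "front bay coords -> world"
    ex=np.array([np.sin(TH),-np.cos(TH)]); ey=np.array([np.cos(TH),np.sin(TH)])
    return AX-.084*ey+x*ex+y*ey
def phi():
    q=env.get_obs()["orientation"]; return 2*np.arctan2(q[1],q[0])
def plan(xyz,deg=None):
    "tool-axis deltas (turn first) in fractions"
    o=env.get_obs(); f=phi(); t=f if deg is None else np.radians(deg)
    dt=(f-t+np.pi)%(2*np.pi)-np.pi; d=np.asarray(xyz)-o["position"]; c,s=np.cos(t),np.sin(t)
    v=np.array([c*d[0]+s*d[1],s*d[0]-c*d[1],-d[2]])/.6
    print("phi",np.degrees(f).round(2),"turn",(dt/np.pi).round(4),"slide",v.round(4),"min rows t/s",np.ceil(abs(dt)/np.radians(7.16)),np.ceil(np.linalg.norm(v)/.0695),"grip",round(o["grip_width"],3),"t",o["time_s"])
E
python3 -c "
from h import *
plan([.480,-.260,.12],161.5)"
```

```text
phi 26.51 turn -0.7499 slide [-0.2188  0.5198  0.2125] min rows t/s 19.0 9.0 grip 1.0 t 0.1
```

>>> send_rows(slide=[[0, 0, 0], [0, 0, 0], [0, 0, 0], [0, 0, 0], [0, 0, 0], [0, 0, 0], [0, 0, 0], [0, 0, 0], [0, 0, 0], [0, 0, 0], [0, 0, 0], [0, 0, 0], [0, 0, 0], [0, 0, 0], [0, 0, 0], [0, 0, 0], [0, 0, 0], [0, 0, 0], [0, 0, 0], [0, 0, 0]], turn=[-0.0375, -0.0375, -0.0375, -0.0375, -0.0375, -0.0375, -0.0375, -0.0375, -0.0375, -0.0375, -0.0375, -0.0375, -0.0375, -0.0375, -0.0375, -0.0375, -0.0375, -0.0375, -0.0375, -0.0375], fingers=0.6)

```text
time_s: 1.77
position: [0.2566, -0.5143, 0.2478]
orientation: [0.158, 0.987, 0.0, -0.0]
contact_force: [-0.4, 0.2, -0.7]
grip_width: 0.599
grip_force: 0.0
```

>>> send_rows(slide=[[-0.0219, 0.052, 0.021], [-0.0219, 0.052, 0.021], [-0.0219, 0.052, 0.021], [-0.0219, 0.052, 0.021], [-0.0219, 0.052, 0.021], [-0.0219, 0.052, 0.021], [-0.0219, 0.052, 0.021], [-0.0219, 0.052, 0.021], [-0.0219, 0.052, 0.021], [-0.0219, 0.052, 0.021], [0, 0, 0], [0, 0, 0]], turn=[0, 0, 0, 0, 0, 0, 0, 0, 0, 0, 0, 0])

```text
time_s: 2.77
position: [0.4803, -0.2582, 0.121]
orientation: [0.159, 0.987, 0.001, -0.001]
contact_force: [-0.3, -0.7, -0.3]
grip_width: 0.603
grip_force: 0.0
```

```bash
python3 -c "
from h import *
plan([.480,-.260,.019],161.5); print(env.get_obs()['position'],env.get_obs()['contact_force'])
p,d=shot('scene','s1'); cv2.imwrite('pics/s1.png',cv2.resize(p[200:400,150:400],None,fx=2.4,fy=2.4)[:,:,::-1])"
```

```text
phi 161.73 turn 0.0013 slide [-0.0004 -0.0031  0.17  ] min rows t/s 1.0 3.0 grip 0.603 t 2.7667
[ 0.48033309 -0.25817235  0.12097955] [-0.32788207 -0.68395868 -0.28271342]
```

View pics/s1.png

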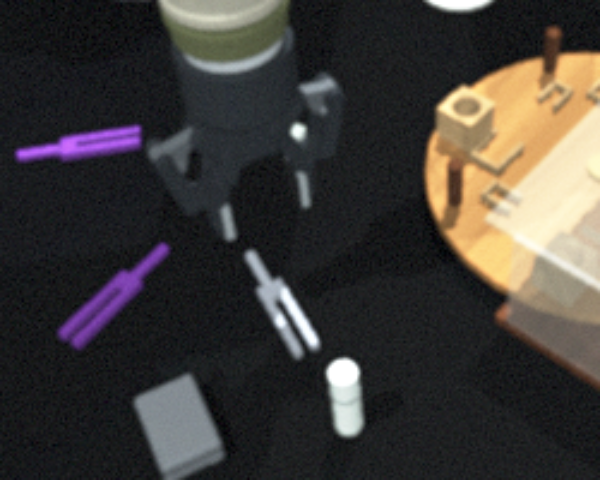

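The fork at crop (283,305) lies below and between the pads at (230,225) and (305,190), so I lower and grip.

>>> send_rows(slide=[[0, -0.003, 0.04], [0, 0, 0.04], [0, 0, 0.04], [0, 0, 0.03], [0, 0, 0.02], [0, 0, 0], [0, 0, 0]], turn=[0, 0, 0, 0, 0, 0, 0])

```text
time_s: 3.4
position: [0.4788, -0.263, 0.0203]
orientation: [0.162, 0.987, 0.0, -0.0]
contact_force: [0.7, 0.8, -0.8]
grip_width: 0.601
grip_force: 0.0
```

>>> send_rows(slide=[[0, 0, 0], [0, 0, 0], [0, 0, 0], [0, 0, 0], [0, 0, 0], [0, 0, 0], [0, 0, 0], [0, 0, 0]], turn=[0, 0, 0, 0, 0, 0, 0, 0], fingers=0.1, force=40)

```text
time_s: 4.07
position: [0.4805, -0.2629, 0.0218]
orientation: [0.161, 0.987, -0.001, 0.001]
contact_force: [-0.6, -0.7, 6.1]
grip_width: 0.213
grip_force: 39.2
```

>>> send_rows(slide=[[0, 0, -0.02], [0, 0, -0.04], [0, 0, -0.05], [0, 0, -0.05], [0, 0, -0.03], [0, 0, 0]], turn=[0, 0, 0, 0, 0, 0])

```text
time_s: 4.57
position: [0.4821, -0.2637, 0.1393]
orientation: [0.16, 0.987, -0.002, 0.004]
contact_force: [0.2, 0.4, 0.2]
grip_width: 0.212
grip_force: 39.2
```

```bash
python3 -c "
from h import *
plan([*bay(0,0),.12],91.4)
p,d=shot('scene','s2'); cv2.imwrite('pics/s2.png',cv2.resize(p[200:400,150:400],None,fx=2.4,fy=2.4)[:,:,::-1])"
```

```text
phi 161.53 turn 0.3896 slide [0.4535 0.0743 0.0321] min rows t/s 10.0 7.0 grip 0.212 t 4.5667
```

View pics/s2.png

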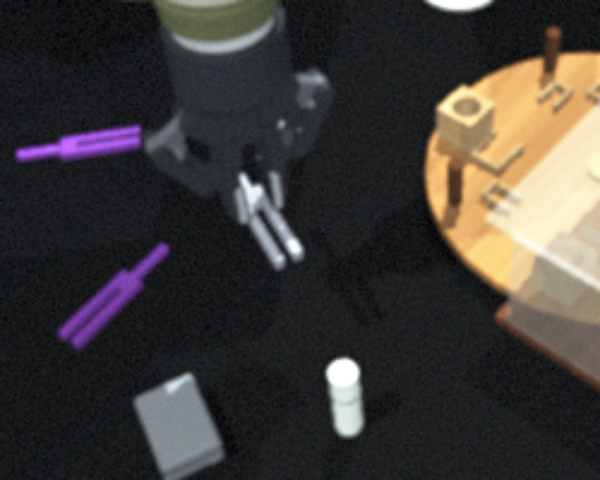

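The fork is held at the yoke, crop (255,190). It was level with the pads when the tips met the table at TCP z of about 0.0215, so placing height is about 0.0455.

>>> send_rows(slide=[[0, 0, 0], [0, 0, 0], [0, 0, 0], [0, 0, 0], [0, 0, 0], [0, 0, 0], [0, 0, 0], [0, 0, 0], [0, 0, 0], [0, 0, 0], [0, 0, 0]], turn=[0.0355, 0.0355, 0.0355, 0.0355, 0.0355, 0.0355, 0.0355, 0.0355, 0.0355, 0.0355, 0.0346])

```text
time_s: 5.53
position: [0.4788, -0.2613, 0.1325]
orientation: [0.7, 0.714, -0.0, -0.001]
contact_force: [0.2, 0.2, -0.4]
grip_width: 0.216
grip_force: 39.2
```

>>> send_rows(slide=[[0.0454, 0.0074, 0.003], [0.0454, 0.0074, 0.003], [0.0454, 0.0074, 0.003], [0.0454, 0.0074, 0.003], [0.0454, 0.0074, 0.003], [0.0454, 0.0074, 0.003], [0.0454, 0.0074, 0.003], [0.0454, 0.0074, 0.003], [0.0454, 0.0074, 0.003], [0.0454, 0.0074, 0.003], [0, 0, 0.04], [0, 0, 0.037], [0, 0, 0], [0, 0, 0]], turn=[0, 0, 0, 0, 0, 0, 0, 0, 0, 0, 0, 0, 0, 0])

```text
time_s: 6.7
position: [0.5156, 0.0118, 0.0683]
orientation: [0.698, 0.716, -0.001, -0.002]
contact_force: [-0.0, -0.1, -0.3]
grip_width: 0.212
grip_force: 39.5
```

```bash
python3 -c "
from h import *
plan([*bay(0,0),.0465],91.4);print(env.get_obs()['position'],bay(0,0))
p,d=shot('scene','s3'); a=cv2.resize(p[190:340,300:450],None,fx=3.5,fy=3.5)
P,d=shot('top','t3');b=cv2.resize(P[170:255,240:350],None,fx=2.4,fy=2.4)
b=cv2.copyMakeBorder(b,0,525-b.shape[0],0,0,cv2.BORDER_CONSTANT)
cv2.imwrite('pics/s3.png',np.hstack([a,b])[:,:,::-1])
"
```

```text
phi 91.41 turn 0.0001 slide [-0.0042  0.0072  0.0363] min rows t/s 1.0 1.0 grip 0.212 t 6.7
[0.51562317 0.01180158 0.06825339] [0.52002625 0.00940022]
```

View pics/s3.png

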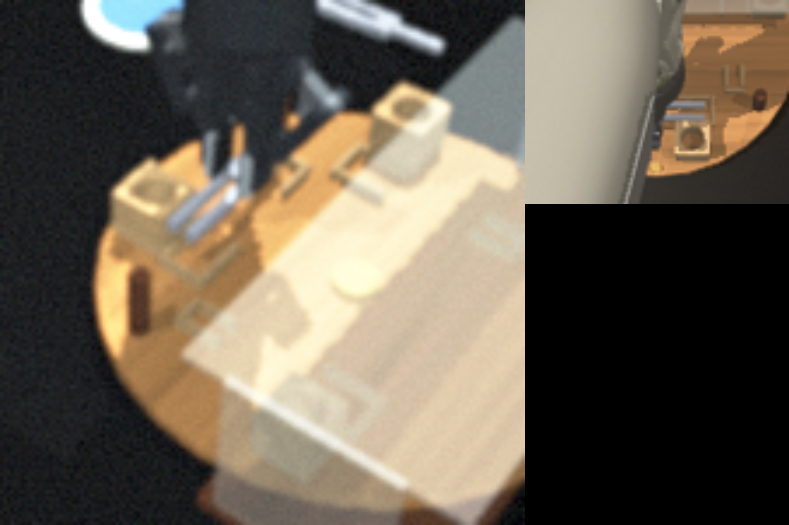

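The tines at crop (205,205) hang over the bay and point towards the block, as wanted. Hover is a few mm off, so I correct it and check the tine tips against the camera.

>>> send_rows(slide=[[-0.004, 0.007, 0], [0, 0, 0], [0, 0, 0], [0, 0, 0]], turn=[0, 0, 0, 0])

```text
time_s: 7.13
position: [0.5222, 0.0087, 0.0707]
orientation: [0.699, 0.715, 0.0, 0.0]
contact_force: [-0.1, 0.0, -0.5]
grip_width: 0.209
grip_force: 39.5
```

```bash
python3 -c "
from h import *
plan([*bay(0,0),.0465],91.4)
o=env.get_obs()['position']
P,d=shot('top','t4')
b=cv2.resize(P[195:240,285:345],None,fx=12,fy=12,interpolation=cv2.INTER_CUBIC)
z=o[2]-.0215+.008; D=o[:2]-bay(0,0)
for x,y in((.055,.01),(.055,-.01),(.02,.01),(.02,-.01)):
    q=proj('top',[*(bay(x,y)+D),z])[0]; cv2.circle(b,tuple(((q-[285,195]+.5)*12).astype(int)),3,(255,0,0),-1)
for x,y,h in((.057,.0125,.032),(.057,-.0125,.032),(.024,.0125,.032)):
    q=proj('top',[*bay(x,y),h])[0]; cv2.circle(b,tuple(((q-[285,195]+.5)*12).astype(int)),3,(0,255,0),-1)
cv2.imwrite('pics/t4.png',b[:,:,::-1])
"
```

```text
phi 91.35 turn -0.0003 slide [ 0.0013 -0.0035  0.0403] min rows t/s 1.0 1.0 grip 0.209 t 7.1333
```

View pics/t4.png

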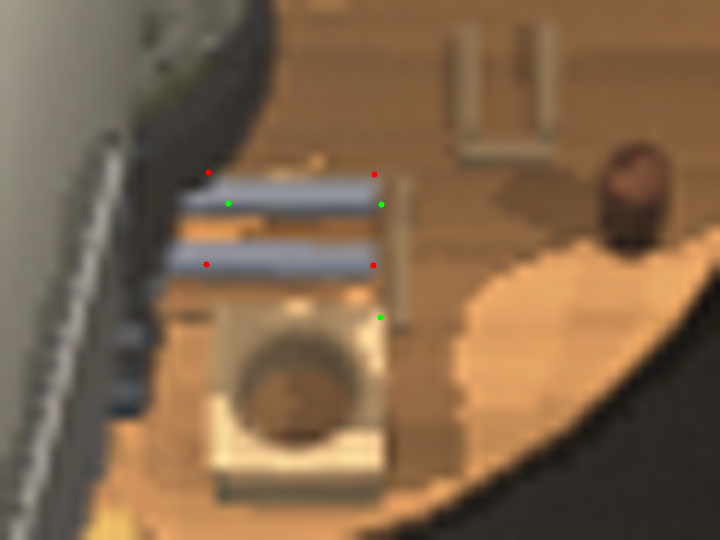

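The dots mark the predicted fork (red) and bay (green). The real fork is about 1 mm nearer the robot than predicted, and the real tine end wall, centred at (397,251), is about 2 mm farther. A nudge of about +1 mm along tool y is needed, then I lower.

>>> send_rows(slide=[[0, 0.0017, 0], [0, 0, 0.01], [0, 0, 0.01], [0, 0, 0.01], [0, 0, 0.008], [0, 0, 0], [0, 0, 0]], turn=[0, 0, 0, 0, 0, 0, 0])

```text
time_s: 7.77
position: [0.5223, 0.0092, 0.0466]
orientation: [0.698, 0.716, -0.0, -0.0]
contact_force: [-0.1, 0.3, -0.1]
grip_width: 0.211
grip_force: 39.5
```

```bash
python3 -c "
from h import *
plan([*bay(0,0),.0465],91.4); print(env.get_obs()['contact_force'])
P,d=shot('top','t5'); S,d=shot('scene')
b=cv2.resize(P[195:240,285:325],None,fx=10,fy=10,interpolation=cv2.INTER_CUBIC)
a=cv2.resize(S[220:280,325:365],None,fx=7.5,fy=7.5,interpolation=cv2.INTER_CUBIC)
cv2.imwrite('pics/t5.png',np.hstack([a,b])[:,:,::-1])
"
```

```text
phi 91.39 turn -0.0001 slide [ 0.0005 -0.0038  0.0002] min rows t/s 1.0 1.0 grip 0.211 t 7.7667
[-0.12234745  0.25433082 -0.10431284]
```

View pics/t5.png

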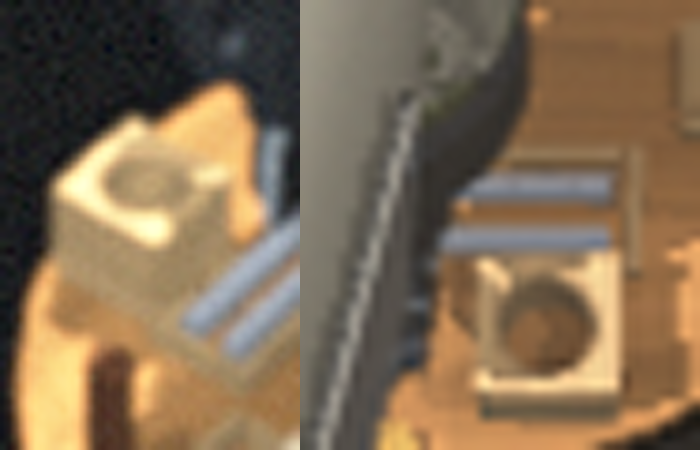

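The tines sit inside the tine channel, clear of the back wall at (560,157) and the end wall at (635,200). I lower another 1 mm, release and rise.

>>> send_rows(slide=[[0, 0, 0.0015], [0, 0, 0.001], [0, 0, 0]], turn=[0, 0, 0])

```text
time_s: 8.12
position: [0.5228, 0.0091, 0.0459]
orientation: [0.698, 0.716, 0.0, 0.0]
contact_force: [-0.2, 0.5, -0.2]
grip_width: 0.214
grip_force: 39.6
```

>>> send_rows(slide=[[0, 0, 0], [0, 0, 0], [0, 0, 0], [0, 0, 0], [0, 0, -0.02], [0, 0, -0.05], [0, 0, -0.06], [0, 0, -0.06], [0, 0, -0.06], [0, 0, 0]], turn=[0, 0, 0, 0, 0, 0, 0, 0, 0, 0], fingers=0.4)

```text
time_s: 8.95
position: [0.5266, 0.0086, 0.2033]
orientation: [0.698, 0.716, 0.004, 0.005]
contact_force: [2.1, -0.7, 0.5]
grip_width: 0.4
grip_force: 0.0
```

```bash
python3 -c "
from h import *
plan([.597,-.299,.13],91.4)"
```

```text
phi 91.4 turn -0.0 slide [-0.5154  0.1048  0.1222] min rows t/s 1.0 8.0 grip 0.4 t 8.95
```

>>> send_rows(slide=[[-0.0515, 0.0105, 0], [-0.0515, 0.0105, 0], [-0.0515, 0.0105, 0], [-0.0515, 0.0105, 0], [-0.0515, 0.0105, 0], [-0.0515, 0.0105, 0.02], [-0.0515, 0.0105, 0.02], [-0.0515, 0.0105, 0.02], [-0.0515, 0.0105, 0.03], [-0.0515, 0.0105, 0.03], [0, 0, 0], [0, 0, 0]], turn=[0, 0, 0, 0, 0, 0, 0, 0, 0, 0, 0, 0], fingers=0.75)

```text
time_s: 9.95
position: [0.5921, -0.2995, 0.1212]
orientation: [0.699, 0.715, -0.0, -0.002]
contact_force: [-0.1, 0.1, 1.0]
grip_width: 0.751
grip_force: 0.0
```

```bash
python3 -c "
from h import *
plan([.597,-.299,.054],91.4)
P,d=shot('top','t6');S,_=shot('scene')
b=cv2.resize(P[120:280,130:430],None,fx=2.6,fy=2.6,interpolation=cv2.INTER_CUBIC)
cv2.imwrite('pics/t6.png',b[:,:,::-1])
for f in forks(P): print([np.round(x,4) for x in f[:3]], np.degrees(np.arctan2(f[1][1],f[1][0])))
"
```

```text
phi 91.23 turn -0.001 slide [0.0006 0.0082 0.112 ] min rows t/s 1.0 2.0 grip 0.751 t 9.95
[array([0.8322, 0.6684]), array([0.9782, 0.2075]), np.float64(0.0879)] 11.977224765588476
[array([0.7922, 0.3457]), array([-0.9749, -0.2228]), np.float64(0.0934)] -167.12506230816706
[array([0.4635, 0.383 ]), array([0.9878, 0.1555]), np.float64(0.1112)] 8.946429951953805
```

View pics/t6.png

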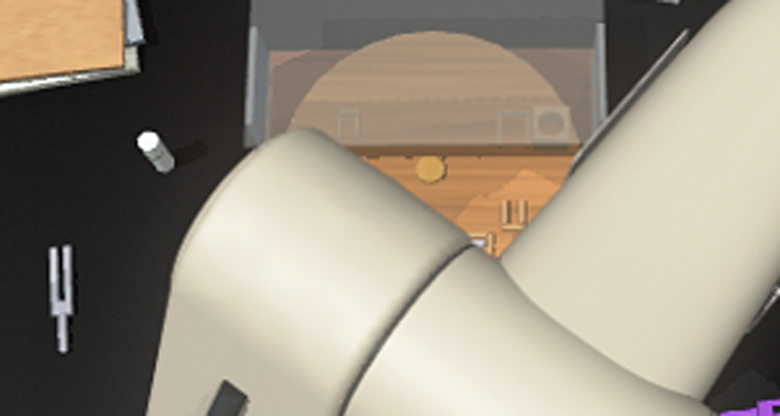

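The arm hides the front bay in this view, and the left stick and left fork are unchanged at crop (148,137) and (62,300). Now the right stick.

>>> send_rows(slide=[[0, 0.008, 0.02], [0, 0, 0.03], [0, 0, 0.03], [0, 0, 0.03], [0, 0, 0], [0, 0, 0]], turn=[0, 0, 0, 0, 0, 0])

```text
time_s: 10.55
position: [0.5977, -0.2965, 0.0572]
orientation: [0.698, 0.716, -0.0, -0.001]
contact_force: [-0.3, 0.3, 0.5]
grip_width: 0.753
grip_force: 0.0
```

>>> send_rows(slide=[[0, 0, 0], [0, 0, 0], [0, 0, 0], [0, 0, 0], [0, 0, 0], [0, 0, 0], [0, 0, 0], [0, 0, 0], [0, 0, 0]], turn=[0, 0, 0, 0, 0, 0, 0, 0, 0], fingers=0.1, force=30)

```text
time_s: 11.3
position: [0.5988, -0.2987, 0.0593]
orientation: [0.699, 0.716, 0.0, 0.001]
contact_force: [0.2, 1.1, 6.3]
grip_width: 0.226
grip_force: 29.5
```

>>> send_rows(slide=[[0, 0, -0.02], [0, 0, -0.04], [0, 0, -0.05], [0, 0, -0.05], [0, 0, -0.03], [0, 0, 0]], turn=[0, 0, 0, 0, 0, 0])

```text
time_s: 11.8
position: [0.6001, -0.2996, 0.178]
orientation: [0.699, 0.716, 0.001, 0.004]
contact_force: [-0.5, -0.9, 0.4]
grip_width: 0.224
grip_force: 29.4
```

```bash
sed -i 's/AX=np.array(\[.604,.0115\])/AX=np.array([.6055,.0113])/' h.py; python3 -c "
from h import *
print(bay(.04,-.037)); plan([*bay(.04,-.037),.17],91.4)
S,_=shot('scene','s7')"
```

```text
[ 0.48553771 -0.03171219]
phi 91.38 turn -0.0001 slide [ 0.4511 -0.18    0.0134] min rows t/s 1.0 7.0 grip 0.224 t 11.8
```

```bash
python3 -c "
from h import *
P=cv2.imread('pics/t3.png')
print(ray('top',[[309.5,226.2],[309.4,227.1]],.058),bay(.04,-.037))"
```

```text
[[ 0.4879784  -0.03217857  0.058     ]
 [ 0.48564597 -0.03202342  0.058     ]] [ 0.48553771 -0.03171219]
```

>>> send_rows(slide=[[0.045, -0.018, 0], [0.045, -0.018, 0], [0.045, -0.018, 0], [0.045, -0.018, 0], [0.045, -0.018, 0], [0.045, -0.018, 0], [0.045, -0.018, 0], [0.045, -0.018, 0], [0.045, -0.018, 0], [0.0455, -0.018, 0.01], [0, 0, 0], [0, 0, 0], [0, 0, 0]], turn=[0, 0, 0, 0, 0, 0, 0, 0, 0, 0, 0, 0, 0])

```text
time_s: 12.93
position: [0.4834, -0.0307, 0.1653]
orientation: [0.698, 0.716, -0.0, -0.0]
contact_force: [1.1, -0.2, 0.6]
grip_width: 0.218
grip_force: 29.4
```

```bash
python3 -c "
from h import *
plan([*bay(.04,-.037),.13],91.4)
print(env.get_obs()['position'])
S,_=shot('scene','s8');P,_=shot('top','t8')
# stick outline in both
for n,im in(('scene',S),('top',P)):
    o=env.get_obs()['position'];q=proj(n,[o[0],o[1],o[2]-.0593+.02])[0]; print(n,q)
    u,v=q.astype(int); h=cv2.cvtColor(im,cv2.COLOR_RGB2HSV); m=(h[:,:,1]<50)&(h[:,:,2]>150)
    for c,s,_ in blobs(m,20,900,(u-30,u+30,max(v-30,0),v+40)): print(c,s)
"
```

```text
phi 91.41 turn 0.0001 slide [-0.0018  0.0036  0.0588] min rows t/s 1.0 1.0 grip 0.218 t 12.9333
[ 0.48336092 -0.03069022  0.16525681]
scene [343.62303551 219.46755639]
[327.66666667 195.18518519] [323 189  13  13  81]
[342.63837638 212.7601476 ] [338 196  10  33 271]
[364.89032258 252.37419355] [352 245  21  14 155]
top [308.42436552 220.9127977 ]
```

>>> send_rows(slide=[[-0.0018, 0.0045, 0.03], [0, 0, 0.04], [0, 0, 0.02], [0, 0, 0], [0, 0, 0]], turn=[0, 0, 0, 0, 0])

```text
time_s: 13.45
position: [0.4861, -0.0324, 0.1113]
orientation: [0.699, 0.715, -0.0, -0.001]
contact_force: [0.2, -0.4, 0.7]
grip_width: 0.222
grip_force: 29.5
```

>>> send_rows(slide=[[0, 0, 0]], turn=[0])

```text
time_s: 13.53
position: [0.4869, -0.0324, 0.1124]
orientation: [0.699, 0.715, 0.0, 0.0]
contact_force: [1.1, 0.3, -0.5]
grip_width: 0.227
grip_force: 29.5
```

>>> send_rows(slide=[[0, 0, 0]], turn=[0])

```text
time_s: 13.62
position: [0.4871, -0.0322, 0.1128]
orientation: [0.699, 0.715, 0.0, 0.001]
contact_force: [0.2, 0.4, -0.0]
grip_width: 0.216
grip_force: 29.5
```

```bash
python3 -c "
from h import *
plan([.4865,-.032,.083],91.4)
S,_=shot('scene','s9');P,_=shot('top','t9')
b=cv2.resize(P[195:240,285:325],None,fx=9,fy=9,interpolation=cv2.INTER_CUBIC)
a=cv2.resize(S[195:265,315:370],None,fx=405/70,fy=405/70,interpolation=cv2.INTER_CUBIC)
cv2.imwrite('pics/v9.png',np.hstack([a,b[:405]])[:,:,::-1])
"
```

```text
phi 91.35 turn -0.0003 slide [ 0.0004 -0.001   0.0497] min rows t/s 1.0 1.0 grip 0.216 t 13.6167
```

View pics/v9.png

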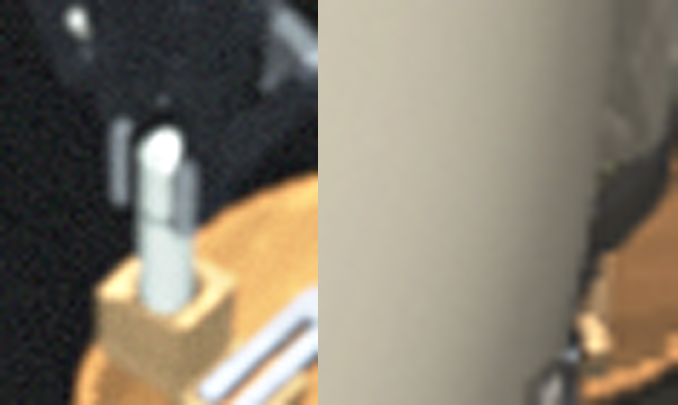

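The stick's foot at (168,300) is already entering the hole, and the fork lies in its bay at (270,345). I lower.

>>> send_rows(slide=[[0, 0, 0.012], [0, 0, 0.012], [0, 0, 0.012], [0, 0, 0.01], [0, 0, 0.003], [0, 0, 0]], turn=[0, 0, 0, 0, 0, 0])

```text
time_s: 14.22
position: [0.4861, -0.032, 0.0827]
orientation: [0.698, 0.716, -0.001, 0.0]
contact_force: [-2.6, -0.3, 8.9]
grip_width: 0.221
grip_force: 30.9
```

>>> send_rows(slide=[[0, 0, 0], [0, 0, 0], [0, 0, 0], [0, 0, 0], [0, 0, -0.02], [0, 0, -0.04], [0, 0, -0.06], [0, 0, 0]], turn=[0, 0, 0, 0, 0, 0, 0, 0], fingers=0.45)

```text
time_s: 14.88
position: [0.4894, -0.0322, 0.1598]
orientation: [0.698, 0.716, 0.002, 0.004]
contact_force: [0.7, -0.7, 0.8]
grip_width: 0.448
grip_force: 0.0
```

```bash
cat >> h.py <<'E'
def peg(al):
    "world xy of a peg al deg ccw of front"
    a=np.pi+TH+np.radians(al); return AX+.135*np.array([np.cos(a),np.sin(a)])
E
python3 -c "
from h import *
print(peg(-35));plan([*peg(-35),.12],91.4)
S,_=shot('scene'); h=cv2.cvtColor(S,cv2.COLOR_RGB2HSV); m=(h[:,:,1]<50)&(h[:,:,2]>150)
u,v=proj('scene',[.4865,-.032,.094])[0].astype(int); print(u,v)
for c,s,_ in blobs(m,20,900,(u-30,u+30,v-20,v+40)): print(c,s)
"
```

```text
[0.49301341 0.08594427]
phi 91.4 turn -0.0 slide [0.1968 0.0108 0.0663] min rows t/s 1.0 3.0 grip 0.448 t 14.8833
344 232
[343.1010101  237.98989899] [338 228  11  22 198]
[362.54320988 255.26337449] [349 243  25  25 243]
```

The stick's top now sits where a seated one should. On to peg a.

>>> send_rows(slide=[[0.04, 0.002, 0], [0.04, 0.002, 0], [0.04, 0.002, 0], [0.04, 0.002, 0.02], [0.037, 0.003, 0.04], [0, 0, 0.01], [0, 0, 0], [0, 0, 0]], turn=[0, 0, 0, 0, 0, 0, 0, 0])

```text
time_s: 15.6
position: [0.4891, 0.0866, 0.1115]
orientation: [0.698, 0.716, -0.001, -0.001]
contact_force: [-0.0, 0.0, -0.8]
grip_width: 0.452
grip_force: 0.0
```

```bash
python3 -c "
from h import *
plan([*peg(-35),.062],91.4)"
```

```text
phi 91.41 turn 0.0001 slide [-0.0012  0.0064  0.0825] min rows t/s 1.0 2.0 grip 0.452 t 15.6
```

>>> send_rows(slide=[[-0.001, 0.0055, 0], [0, 0, 0.03], [0, 0, 0.03], [0, 0, 0.0225], [0, 0, 0]], turn=[0, 0, 0, 0, 0])

```text
time_s: 16.02
position: [0.4924, 0.0851, 0.0614]
orientation: [0.699, 0.715, -0.001, -0.001]
contact_force: [-0.6, 0.2, -0.4]
grip_width: 0.447
grip_force: 0.0
```

>>> send_rows(slide=[[0, 0, 0], [0, 0, 0], [0, 0, 0], [0, 0, 0], [0, 0, 0], [0, 0, 0], [0, 0, 0]], turn=[0, 0, 0, 0, 0, 0, 0], fingers=0.05, force=25)

```text
time_s: 16.6
position: [0.4941, 0.0862, 0.0641]
orientation: [0.699, 0.716, 0.001, 0.001]
contact_force: [-2.1, -0.3, 6.5]
grip_width: 0.151
grip_force: 25.0
```

```bash
python3 -c "
from h import *
plan([*peg(-35),.062],91.4)
# chords in caddy axes: slide x=+y_c, slide y=+x_c
a=np.radians(np.linspace(-35,55,19)); c=.135*np.c_[-np.sin(a),-np.cos(a)]/.6
print(np.diff(c,axis=0).round(4).tolist())"
```

```text
phi 91.39 turn -0.0001 slide [-0.0005 -0.0018  0.0035] min rows t/s 1.0 1.0 grip 0.151 t 16.6
[[-0.0166, -0.0105], [-0.0174, -0.0091], [-0.0181, -0.0075], [-0.0187, -0.0059], [-0.0192, -0.0042], [-0.0195, -0.0026], [-0.0196, -0.0009], [-0.0196, 0.0009], [-0.0195, 0.0026], [-0.0192, 0.0042], [-0.0187, 0.0059], [-0.0181, 0.0075], [-0.0174, 0.0091], [-0.0166, 0.0105], [-0.0156, 0.0119], [-0.0145, 0.0133], [-0.0133, 0.0145], [-0.0119, 0.0156]]
```

>>> send_rows(slide=[[-0.0083, -0.0053, 0], [-0.0083, -0.0052, 0], [-0.0174, -0.0091, 0], [-0.0181, -0.0075, 0], [-0.0187, -0.0059, 0], [-0.0192, -0.0042, 0], [-0.0195, -0.0026, 0], [-0.0196, -0.0009, 0], [-0.0196, 0.0009, 0], [-0.0195, 0.0026, 0]], turn=[0, 0, 0, 0, 0, 0, 0, 0, 0, 0])

```text
time_s: 17.43
position: [0.4745, -0.0164, 0.064]
orientation: [0.698, 0.716, 0.001, 0.001]
contact_force: [1.9, 2.1, 7.1]
grip_width: 0.155
grip_force: 25.2
```

>>> send_rows(slide=[[-0.0192, 0.0042, 0], [-0.0187, 0.0059, 0], [-0.0181, 0.0075, 0], [-0.0174, 0.0091, 0], [-0.0166, 0.0105, 0], [-0.0156, 0.0119, 0], [-0.0145, 0.0133, 0], [-0.0133, 0.0145, 0], [-0.0119, 0.0156, 0], [0, 0, 0], [0, 0, 0]], turn=[0, 0, 0, 0, 0, 0, 0, 0, 0, 0, 0])

```text
time_s: 18.35
position: [0.5294, -0.1066, 0.0638]
orientation: [0.7, 0.714, -0.005, 0.002]
contact_force: [-8.6, -13.1, 11.0]
grip_width: 0.152
grip_force: 26.4
```

```bash
python3 -c "
from h import *
plan([*peg(55),.062],91.4)
P,_=shot('top','t10'); 
for f in forks(P): print([np.round(x,4) for x in f[:3]], np.degrees(np.arctan2(f[1][1],f[1][0])))"
```

```text
phi 91.13 turn -0.0015 slide [0.009  0.0026 0.0029] min rows t/s 1.0 1.0 grip 0.152 t 18.35
[array([0.8316, 0.6683]), array([0.9772, 0.2125]), np.float64(0.0867)] 12.269160790937695
[array([0.7922, 0.3457]), array([-0.9749, -0.2228]), np.float64(0.0934)] -167.12506230816706
[array([0.7018, 0.172 ]), array([ 0.9018, -0.4321]), np.float64(0.1385)] -25.602033236655068
[array([0.7237, 0.0562]), array([-0.9952,  0.0979]), np.float64(0.0918)] 174.38138868125898
```

>>> send_rows(slide=[[0, 0, 0], [0, 0, 0], [0, 0, 0], [0, 0, 0], [0, 0, -0.03], [0, 0, -0.05], [0, 0, -0.06], [0, 0, -0.06], [0, 0, 0]], turn=[0, 0, 0, 0, 0, 0, 0, 0, 0], fingers=0.45)

```text
time_s: 19.15
position: [0.5346, -0.1019, 0.1899]
orientation: [0.698, 0.716, 0.002, 0.005]
contact_force: [0.9, -0.2, 0.8]
grip_width: 0.45
grip_force: 0.0
```

```bash
python3 -c "
from h import *
plan([.6,-.1,.25],91.4)
S,_=shot('scene','s11'); h=cv2.cvtColor(S,cv2.COLOR_RGB2HSV)
P,_=shot('top','t11'); H=cv2.cvtColor(P,cv2.COLOR_RGB2HSV)
for a in (-35,55): print('peg exp',proj('scene',[*peg(a),.048])[0], proj('top',[*peg(a),.048])[0])
for c,st,_ in blobs(h[:,:,2]<90,15,300,(325,430,205,300)): print('scene',c.round(1),st,ray('scene',c,.048).round(4))
for c,st,_ in blobs(H[:,:,2]<90,8,100,(235,352,195,240)): print('top',c.round(1),st,ray('top',c,.048).round(4))
"
```

```text
phi 91.44 turn 0.0002 slide [ 0.0005  0.1091 -0.1001] min rows t/s 1.0 3.0 grip 0.45 t 19.15
peg exp [379.14944463 221.65577682] [263.20391637 223.63162598]
peg exp [338.67494641 276.4796114 ] [337.3473092  211.75782841]
scene [339.4 278.4] [338 272   4  14  52] [[ 0.5352 -0.1041  0.048 ]]
```

```bash
cat >> h.py <<'E'
def sforks(S,box=(360,480,140,220),pr=True):
    M=np.zeros_like(S); u0,u1,v0,v1=box; M[v0:v1,u0:u1]=S[v0:v1,u0:u1]
    for f in forks(M,"scene",.006): print("sfork",f[0].round(4),np.degrees(np.arctan2(f[1][1],f[1][0])).round(1),f[2].round(3),f[5])
E
python3 -c "
from h import *
sforks(cv2.imread('pics/scene0.png')[:,:,::-1]); sforks(cv2.imread('pics/s11.png')[:,:,::-1])
P=cv2.imread('pics/t10.png'); 
plan([.459,.254,.15],185)
"
```

```text
sfork [0.4614 0.3859] 7.3 0.114 276
sfork [0.4585 0.2565] -176.8 0.114 299
sfork [0.4625 0.386 ] 6.9 0.112 277
sfork [0.4575 0.2567] -176.7 0.112 278
phi 91.42 turn -0.5199 slide [0.07   0.6003 0.0576] min rows t/s 14.0 9.0 grip 0.448 t 19.25
```

>>> send_rows(slide=[[0, 0, 0], [0, 0, 0], [0, 0, 0], [0, 0, 0], [0, 0, 0], [0, 0, 0], [0, 0, 0], [0, 0, 0], [0, 0, 0], [0, 0, 0], [0, 0, 0], [0, 0, 0], [0, 0, 0], [0, 0, 0]], turn=[-0.037, -0.037, -0.037, -0.037, -0.037, -0.037, -0.037, -0.037, -0.037, -0.037, -0.037, -0.037, -0.037, -0.037], fingers=0.6)

```text
time_s: 20.42
position: [0.5298, -0.1004, 0.1807]
orientation: [-0.043, 0.999, 0.001, -0.002]
contact_force: [0.4, -0.9, 0.3]
grip_width: 0.6
grip_force: 0.0
```

>>> send_rows(slide=[[0.0058, 0.05, 0], [0.0058, 0.05, 0], [0.0058, 0.05, 0], [0.0058, 0.05, 0], [0.0058, 0.05, 0], [0.0058, 0.05, 0], [0.0058, 0.05, 0], [0.0058, 0.05, 0], [0.0058, 0.05, 0], [0.0058, 0.05, 0.02], [0.0058, 0.05, 0.04], [0.0058, 0.05, 0.04], [0, 0, 0], [0, 0, 0]], turn=[0, 0, 0, 0, 0, 0, 0, 0, 0, 0, 0, 0, 0, 0])

```text
time_s: 21.58
position: [0.4572, 0.255, 0.1195]
orientation: [-0.042, 0.999, -0.001, -0.003]
contact_force: [0.3, -0.4, 0.3]
grip_width: 0.603
grip_force: 0.0
```

```bash
python3 -c "
from h import *
plan([.459,.255,.020],184.3)
S,_=shot('scene','s12'); sforks(S)
P,_=shot('top','t12')
a=cv2.resize(P[165:255,235:365],None,fx=6,fy=6,interpolation=cv2.INTER_CUBIC)
cv2.imwrite('pics/v12.png',a[:,:,::-1])
"
```

```text
phi 184.84 turn 0.003 slide [-0.0031 -0.0003  0.1658] min rows t/s 1.0 3.0 grip 0.603 t 21.5833
sfork [0.4611 0.3861] 7.3 0.113 265
sfork [0.4574 0.2565] -176.5 0.116 305
```

View pics/v12.png

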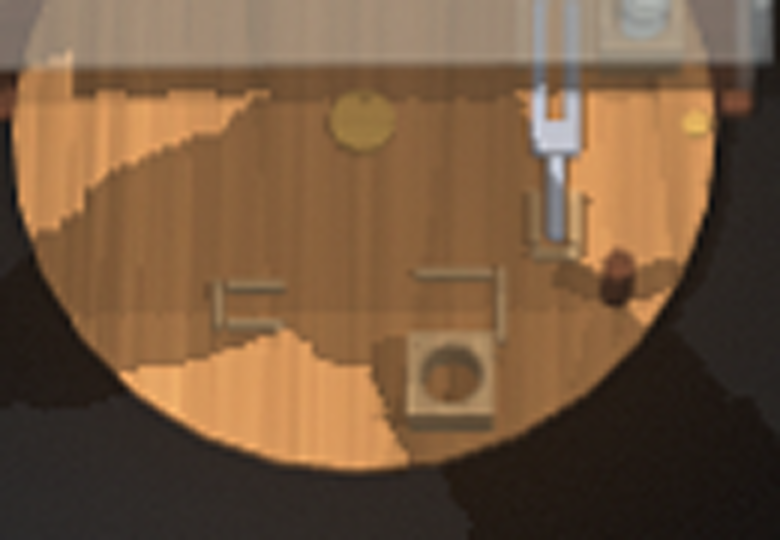

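The view shows the left bay at the front: stem end wall (216,305), tine end wall (503,303), block hole (452,375), stud (695,122). The first fork is seated in its turned bay.

```bash
python3 -c "
from h import *
f=lambda u,v:[235+u/6-.5,165+v/6-.5]
a=ray('top',f(216,305),.032)[0,:2];b=ray('top',f(503,303),.032)[0,:2]
print(a,b,np.linalg.norm(a-b),(a+b)/2,np.degrees(np.arctan2(*(b-a)[::-1])),bay(0,0))
print('hole',ray('top',f(452,375),.058),bay(.04,-.037))
s=ray('top',f(695,122),.026)[0,:2]-AX; print('stud',s,np.degrees(np.arctan2(s[1],s[0])))
s=ray('top',f(362,120),.030);print('knob',s)
"
```

```text
[0.51970414 0.07054077] [ 0.52491145 -0.05283117] 0.12348178926152359 [0.52230779 0.0088548 ] -87.58307984739774 [0.52152625 0.00920022]
hole [[ 0.48594274 -0.03309943  0.058     ]] [ 0.48553771 -0.03171219]
stud [ 0.00622896 -0.1450869 ] -87.54165207733706
knob [[0.60609044 0.01187727 0.03      ]]
```

>>> send_rows(slide=[[-0.002, 0, 0.04], [0, 0, 0.04], [0, 0, 0.04], [0, 0, 0.03], [0, 0, 0.015], [0, 0, 0], [0, 0, 0]], turn=[0.003, 0, 0, 0, 0, 0, 0])

```text
time_s: 22.27
position: [0.4621, 0.2539, 0.0244]
orientation: [-0.035, 0.999, -0.0, 0.0]
contact_force: [1.3, -0.4, 0.8]
grip_width: 0.599
grip_force: 0.0
```

>>> send_rows(slide=[[0, 0, 0], [0, 0, 0], [0, 0, 0], [0, 0, 0], [0, 0, 0], [0, 0, 0], [0, 0, 0], [0, 0, 0]], turn=[0, 0, 0, 0, 0, 0, 0, 0], fingers=0.1, force=40)

```text
time_s: 22.93
position: [0.4628, 0.2549, 0.0253]
orientation: [-0.036, 0.999, 0.0, 0.001]
contact_force: [0.6, -0.3, 6.0]
grip_width: 0.105
grip_force: 3.2
```

>>> send_rows(slide=[[0, 0, -0.02], [0, 0, -0.04], [0, 0, -0.05], [0, 0, -0.05], [0, 0, -0.04], [0, 0, 0]], turn=[0, 0, 0, 0, 0, 0])

```text
time_s: 23.43
position: [0.4645, 0.2558, 0.1495]
orientation: [-0.036, 0.999, 0.001, 0.004]
contact_force: [1.4, 0.8, 1.2]
grip_width: 0.1
grip_force: 0.0
```

The fingers shut above the fork, so the descent was about 3 mm short. I check the fork and retry.

```bash
python3 -c "
from h import *
S,_=shot('scene'); sforks(S)
plan([.459,.255,.019],184)
"
```

```text
sfork [0.4612 0.3859] 7.1 0.113 267
sfork [0.4574 0.2567] -176.5 0.116 307
phi 184.11 turn 0.0006 slide [ 7.700e-03 -2.000e-04  2.136e-01] min rows t/s 1.0 4.0 grip 0.102 t 23.4833
```

Fork unmoved. I reopen, descend most of the way, and check the height before the last millimetres.

>>> send_rows(slide=[[0.006, 0, 0], [0, 0, 0.01], [0, 0, 0.03], [0, 0, 0.05], [0, 0, 0.05], [0, 0, 0.04], [0, 0, 0.02], [0, 0, 0], [0, 0, 0], [0, 0, 0]], turn=[0, 0, 0, 0, 0, 0, 0, 0, 0, 0], fingers=0.6)

```text
time_s: 24.32
position: [0.4578, 0.2542, 0.0238]
orientation: [-0.036, 0.999, -0.0, -0.0]
contact_force: [-0.3, 0.2, 0.3]
grip_width: 0.604
grip_force: 0.0
```

```bash
python3 -c "
from h import *
plan([.459,.255,.019],184)
"
```

```text
phi 184.09 turn 0.0005 slide [-0.0021  0.0011  0.008 ] min rows t/s 1.0 1.0 grip 0.604 t 24.3167
```

>>> send_rows(slide=[[0, 0.001, 0.004], [0, 0, 0.003], [0, 0, 0], [0, 0, 0]], turn=[0, 0, 0, 0])

```text
time_s: 24.65
position: [0.4582, 0.255, 0.0201]
orientation: [-0.036, 0.999, 0.0, 0.0]
contact_force: [-0.2, -0.5, -0.4]
grip_width: 0.599
grip_force: 0.0
```

>>> send_rows(slide=[[0, 0, 0], [0, 0, 0], [0, 0, 0], [0, 0, 0], [0, 0, 0], [0, 0, 0], [0, 0, 0], [0, 0, 0]], turn=[0, 0, 0, 0, 0, 0, 0, 0], fingers=0.1, force=40)

```text
time_s: 25.32
position: [0.4581, 0.255, 0.0201]
orientation: [-0.036, 0.999, 0.0, 0.0]
contact_force: [-2.0, -1.0, 5.9]
grip_width: 0.21
grip_force: 39.5
```

>>> send_rows(slide=[[0, 0, -0.02], [0, 0, -0.04], [0, 0, -0.05], [0, 0, -0.05], [0, 0, -0.04], [0, 0, 0], [0, 0, 0], [0, 0, 0], [0, 0, 0], [0, 0, 0], [0, 0, 0], [0, 0, 0], [0, 0, 0], [0, 0, 0], [0, 0, 0], [0, 0, 0], [0, 0, 0], [0, 0, 0]], turn=[0, 0, 0, 0, -0.0377, -0.0377, -0.0377, -0.0377, -0.0377, -0.0377, -0.0377, -0.0377, -0.0377, -0.0377, -0.0377, -0.0377, -0.0377, 0])

```text
time_s: 26.82
position: [0.4576, 0.2548, 0.1391]
orientation: [0.722, -0.692, -0.0, 0.0]
contact_force: [0.3, -0.2, -0.4]
grip_width: 0.215
grip_force: 39.3
```

```bash
python3 -c "
from h import *
plan([.5223,.0089,.0441],272.4)
"
```

```text
phi -87.53 turn 0.0004 slide [ 0.4139 -0.0906  0.1584] min rows t/s 1.0 7.0 grip 0.215 t 26.8167
```

>>> send_rows(slide=[[0.046, -0.0101, 0], [0.046, -0.0101, 0], [0.046, -0.0101, 0], [0.046, -0.0101, 0], [0.046, -0.0101, 0], [0.046, -0.0101, 0], [0.046, -0.01, 0.02], [0.046, -0.01, 0.03], [0.046, -0.01, 0.04], [0, 0, 0.02], [0, 0, 0], [0, 0, 0], [0, 0, 0]], turn=[0, 0, 0, 0, 0, 0, 0, 0, 0, 0, 0, 0, 0])

```text
time_s: 27.9
position: [0.5223, 0.0094, 0.0742]
orientation: [0.721, -0.693, 0.0, -0.0]
contact_force: [-0.2, 1.1, -0.5]
grip_width: 0.21
grip_force: 39.3
```

```bash
python3 -c "
from h import *
plan([.5223,.0089,.0441],272.4)
"
```

```text
phi -87.73 turn -0.0007 slide [0.0008 0.0001 0.0502] min rows t/s 1.0 1.0 grip 0.21 t 27.9
```

```bash
cat >> h.py <<'E'
def tines(P,z,ctr,ang):
    "visible tine pixels ahead of the gripper: lateral mid and tip reach relative to ctr along ang"
    a=np.radians(ang); ex=np.array([np.cos(a),np.sin(a)]); ey=np.array([-ex[1],ex[0]])
    u,v=proj("top",[*(np.array(ctr)+.04*ex),z])[0].astype(int)
    I=P[v-9:v+10,u-11:u+14].astype(int); m=(I[:,:,2]>=I[:,:,0]-5)&(I.sum(2)>250)
    vv,uu=np.nonzero(m); X=ray("top",np.c_[uu+u-11,vv+v-9],z)[:,:2]-np.array(ctr); s=X@ex; y=X@ey
    k=(s>.022)&(s<.07)&(abs(y)<.02); s,y=s[k],y[k]; print("tines n",k.sum(),"lat",y.mean().round(4),y.min().round(4),y.max().round(4),"tip",s.max().round(4), "far/near lat",y[s>.04].mean().round(4),y[s<=.04].mean().round(4))
E
python3 -c "
from h import *
P,_=shot('top','t13'); o=env.get_obs()['position']; tines(P,.062,[.5223,.0089],-87.6)
P=cv2.imread('pics/t4.png'); P=cv2.resize(P,(60,45),interpolation=cv2.INTER_AREA)[:,:,::-1]
"
```

```text
tines n 57 lat -0.0011 -0.0107 0.0078 tip 0.0511 far/near lat -0.0019 -0.0006
```

Camera and arm agree to about 1 mm, so I lower and release.

>>> send_rows(slide=[[0, -0.001, 0.015], [0, 0, 0.015], [0, 0, 0.01], [0, 0, 0.008], [0, 0, 0], [0, 0, 0]], turn=[0, 0, 0, 0, 0, 0])

```text
time_s: 28.45
position: [0.5225, 0.0091, 0.0444]
orientation: [0.721, -0.693, -0.0, 0.0]
contact_force: [-0.2, -1.0, -0.0]
grip_width: 0.217
grip_force: 39.3
```

```bash
python3 -c "
from h import *
plan([.5223,.0089,.0441],272.4)
P,_=shot('top','t14'); tines(P,.034,[.5223,.0089],-87.6)
"
```

```text
phi -87.68 turn -0.0004 slide [0.0003 0.0003 0.0005] min rows t/s 1.0 1.0 grip 0.217 t 28.45
tines n 60 lat -0.0009 -0.0111 0.0077 tip 0.0507 far/near lat -0.0009 -0.0008
```

>>> send_rows(slide=[[0, 0, 0.001], [0, 0, 0], [0, 0, 0], [0, 0, 0], [0, 0, -0.02], [0, 0, -0.05], [0, 0, -0.06], [0, 0, -0.06], [0, 0, -0.05], [0, 0, 0]], turn=[0, 0, 0, 0, 0, 0, 0, 0, 0, 0], fingers=0.4)

```text
time_s: 29.33
position: [0.5264, 0.0084, 0.1951]
orientation: [0.721, -0.693, 0.005, -0.003]
contact_force: [1.1, -0.1, -1.1]
grip_width: 0.402
grip_force: 0.0
```

```bash
python3 -c "
from h import *
plan([.613,.2905,.12])
"
```

```text
phi -87.69 turn 0.0 slide [-0.4639 -0.1631  0.1251] min rows t/s 0.0 8.0 grip 0.402 t 29.3333
```

>>> send_rows(slide=[[-0.0464, -0.0163, 0], [-0.0464, -0.0163, 0], [-0.0464, -0.0163, 0], [-0.0464, -0.0163, 0], [-0.0464, -0.0163, 0], [-0.0464, -0.0163, 0], [-0.0464, -0.0163, 0], [-0.0464, -0.0163, 0], [-0.0464, -0.0163, 0], [-0.0464, -0.0163, 0.02], [0, 0, 0.05], [0, 0, 0.05], [0, 0, 0], [0, 0, 0]], turn=[0, 0, 0, 0, 0, 0, 0, 0, 0, 0, 0, 0, 0, 0], fingers=0.75)

```text
time_s: 30.5
position: [0.6074, 0.2904, 0.1139]
orientation: [0.721, -0.693, -0.001, 0.003]
contact_force: [-0.1, -0.5, 0.5]
grip_width: 0.748
grip_force: 0.0
```

```bash
python3 -c "
from h import *
plan([.613,.2905,.057])
f=lambda u,v:[235+u/6-.5,165+v/6-.5]
P,_=shot('top','t15');S,_=shot('scene','s15'); sforks(S)
a=cv2.resize(P[165:255,235:365],None,fx=6,fy=6,interpolation=cv2.INTER_CUBIC)
cv2.imwrite('pics/v15.png',a[:,:,::-1])
for n,im in (('top',P),):
  h=cv2.cvtColor(im,cv2.COLOR_RGB2HSV); m=(h[:,:,1]<50)&(h[:,:,2]>180)
  for c,s,_ in blobs(m,15,400,(165,215,150,200)): print(n,c,s,ray(n,c,.07))
"
```

```text
phi -87.69 turn 0.0 slide [ 0.0003 -0.0093  0.0948] min rows t/s 0.0 2.0 grip 0.748 t 30.5
sfork [0.4614 0.3858] 7.5 0.114 276
top [186.52272727 173.86363636] [183 171   8   7  44] [[0.6129146  0.29020277 0.07      ]]
```

View pics/v15.png

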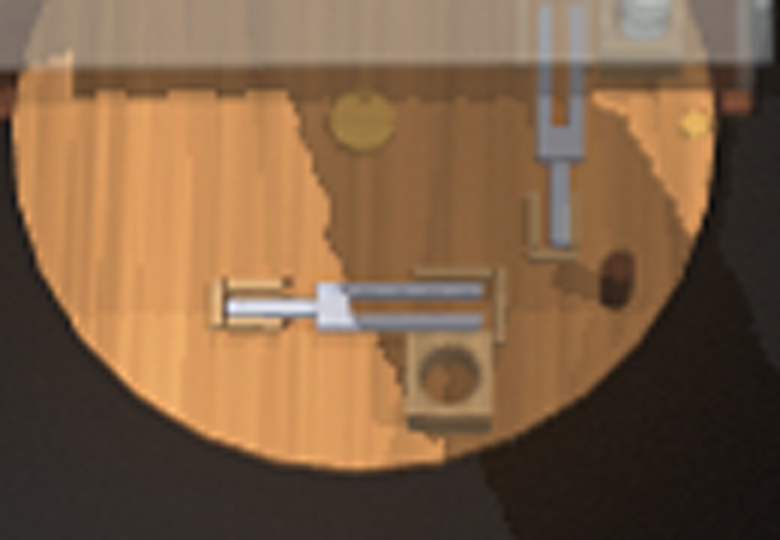

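The second fork is fully in its channels, stem at (275,306) and tines at (420,303), with the hole at (450,375). Now the left stick.

>>> send_rows(slide=[[0, -0.009, 0.02], [0, 0, 0.03], [0, 0, 0.03], [0, 0, 0.015], [0, 0, 0], [0, 0, 0]], turn=[0, 0, 0, 0, 0, 0])

```text
time_s: 31.1
position: [0.6151, 0.291, 0.0596]
orientation: [0.721, -0.693, 0.0, -0.0]
contact_force: [0.4, 0.8, 0.8]
grip_width: 0.751
grip_force: 0.0
```

>>> send_rows(slide=[[0, 0, 0], [0, 0, 0], [0, 0, 0], [0, 0, 0], [0, 0, 0], [0, 0, 0], [0, 0, 0], [0, 0, 0], [0, 0, 0]], turn=[0, 0, 0, 0, 0, 0, 0, 0, 0], fingers=0.1, force=30)

```text
time_s: 31.85
position: [0.6154, 0.2915, 0.0604]
orientation: [0.721, -0.693, 0.0, -0.001]
contact_force: [-0.3, -0.2, 5.6]
grip_width: 0.224
grip_force: 29.5
```

>>> send_rows(slide=[[0, 0, -0.02], [0, 0, -0.04], [0, 0, -0.05], [0, 0, -0.05], [0, 0, -0.05], [0, 0, 0], [0, 0, 0]], turn=[0, 0, 0, 0, 0, 0, 0])

```text
time_s: 32.43
position: [0.616, 0.2917, 0.1884]
orientation: [0.721, -0.693, 0.001, -0.002]
contact_force: [-0.1, -0.3, -0.1]
grip_width: 0.223
grip_force: 29.4
```

```bash
python3 -c "
from h import *
plan([.4862,-.0328,.115])
"
```

```text
phi -87.69 turn 0.0 slide [0.5317 0.238  0.1223] min rows t/s 0.0 9.0 grip 0.223 t 32.4333
```

>>> send_rows(slide=[[0.0443, 0.0198, 0], [0.0443, 0.0198, 0], [0.0443, 0.0198, 0], [0.0443, 0.0198, 0], [0.0443, 0.0198, 0], [0.0443, 0.0198, 0], [0.0443, 0.0198, 0], [0.0443, 0.0198, 0], [0.0443, 0.0198, 0], [0.0443, 0.0198, 0], [0.0443, 0.0199, 0], [0.0443, 0.0199, 0], [0, 0, 0.04], [0, 0, 0.05], [0, 0, 0], [0, 0, 0], [0, 0, 0]], turn=[0, 0, 0, 0, 0, 0, 0, 0, 0, 0, 0, 0, 0, 0, 0, 0, 0])

```text
time_s: 33.85
position: [0.4848, -0.033, 0.1316]
orientation: [0.721, -0.693, -0.0, 0.0]
contact_force: [0.7, 0.2, -0.1]
grip_width: 0.218
grip_force: 29.5
```

```bash
cat >> h.py <<'E'
def stickpx(S,tcp,zg):
    "white stick below the pads in the scene view: axis column at its foot vs prediction"
    z=tcp[2]-zg; q=proj("scene",[[tcp[0],tcp[1],z+.005],[tcp[0],tcp[1],z+.02]])
    h=cv2.cvtColor(S,cv2.COLOR_RGB2HSV); m=(h[:,:,1]<50)&(h[:,:,2]>130)
    for (u,v) in q:
        r=int(round(v)); c=np.nonzero(m[r,int(u)-14:int(u)+15])[0]+int(u)-14; print("row",r,"pred",u.round(1),"seen",c.min() if len(c) else None,c.max() if len(c) else None)
E
python3 -c "
from h import *
plan([.4862,-.0328,.084])
S,_=shot('scene','s16'); stickpx(S,env.get_obs()['position'],.0604)
S9=cv2.imread('pics/s9.png')[:,:,::-1]; stickpx(S9,[.487,-.0322,.1125],.0593)
"
```

```text
phi -87.67 turn 0.0 slide [-0.0002 -0.0023  0.0793] min rows t/s 0.0 2.0 grip 0.218 t 33.85
row 238 pred 343.3 seen 338 346
row 233 pred 343.4 seen 338 347
row 245 pred 343.9 seen 339 348
row 240 pred 344.0 seen 339 348
```

>>> send_rows(slide=[[0, -0.002, 0.01], [0, 0, 0.02], [0, 0, 0.015], [0, 0, 0.012], [0, 0, 0], [0, 0, 0]], turn=[0, 0, 0, 0, 0, 0])

```text
time_s: 34.4
position: [0.4861, -0.033, 0.0969]
orientation: [0.721, -0.693, -0.0, 0.0]
contact_force: [0.3, -0.3, -0.8]
grip_width: 0.223
grip_force: 29.5
```

```bash
python3 -c "
from h import *
plan([.4862,-.0328,.0844])
"
```

```text
phi -87.68 turn 0.0 slide [-0.0003 -0.0003  0.0208] min rows t/s 0.0 1.0 grip 0.223 t 34.4
```

Inside the hole without contact (foot about 20 mm below the mouth). I finish it.

>>> send_rows(slide=[[0, 0, 0.01], [0, 0, 0.01], [0, 0, 0.002], [0, 0, 0]], turn=[0, 0, 0, 0])

```text
time_s: 34.73
position: [0.4867, -0.0335, 0.0843]
orientation: [0.721, -0.693, 0.001, -0.0]
contact_force: [-0.9, -0.5, 3.8]
grip_width: 0.222
grip_force: 30.0
```

>>> send_rows(slide=[[0, 0, 0], [0, 0, 0], [0, 0, 0], [0, 0, 0], [0, 0, -0.02], [0, 0, -0.04], [0, 0, -0.06], [0, 0, -0.04], [0, 0, 0], [0, 0, 0]], turn=[0, 0, 0, 0, 0, 0, 0, 0, 0, 0], fingers=0.45)

```text
time_s: 35.57
position: [0.4873, -0.0334, 0.1813]
orientation: [0.721, -0.693, 0.002, -0.001]
contact_force: [-1.4, -0.2, -0.4]
grip_width: 0.447
grip_force: 0.0
```

```bash
python3 -c "
from h import *
S,_=shot('scene','s17'); h=cv2.cvtColor(S,cv2.COLOR_RGB2HSV)
m=(h[:,:,1]<50)&(h[:,:,2]>150)
for c,s,_ in blobs(m,20,900,(314,374,212,272)): print('white',c,s)
for c,st,_ in blobs(h[:,:,2]<90,15,300,(325,360,255,300)): print('peg',c.round(1),st,ray('scene',c,.048).round(4))
plan([.535,-.104,.12])"
```

```text
white [342.9025641 237.8      ] [338 228  11  21 195]
white [362.92213115 254.85245902] [350 243  24  25 244]
peg [327.2 282.5] [325 255  10  45 179] [[ 0.5241 -0.1282  0.048 ]]
peg [339.4 277.8] [338 271   4  15  57] [[ 0.5342 -0.1028  0.048 ]]
phi -87.69 turn 0.0 slide [ 0.1212 -0.0764  0.0998] min rows t/s 0.0 3.0 grip 0.449 t 35.6167
```

Both sticks are seated alike. Now peg a, to turn back to 0.

>>> send_rows(slide=[[0.0295, -0.019, 0], [0.0295, -0.019, 0], [0.0295, -0.019, 0], [0.0295, -0.0185, 0], [0, 0, 0.05], [0, 0, 0.05], [0, 0, 0], [0, 0, 0]], turn=[0.005, 0, 0, 0, 0, 0, 0, 0])

```text
time_s: 36.28
position: [0.5307, -0.1018, 0.1171]
orientation: [0.716, -0.698, -0.003, 0.002]
contact_force: [-0.3, 0.6, 0.6]
grip_width: 0.451
grip_force: 0.0
```

```bash
python3 -c "
from h import *
plan([.533,-.1025,.062])"
```

```text
phi -88.6 turn 0.0 slide [ 0.0013 -0.0037  0.0918] min rows t/s 0.0 2.0 grip 0.451 t 36.2833
```

>>> send_rows(slide=[[0.001, -0.003, 0.02], [0, 0, 0.03], [0, 0, 0.03], [0, 0, 0.01], [0, 0, 0], [0, 0, 0]], turn=[0, 0, 0, 0, 0, 0])

```text
time_s: 36.78
position: [0.5357, -0.1032, 0.0669]
orientation: [0.716, -0.698, 0.0, -0.0]
contact_force: [1.3, 0.7, -0.0]
grip_width: 0.444
grip_force: 0.0
```

>>> send_rows(slide=[[0, 0, 0], [0, 0, 0], [0, 0, 0], [0, 0, 0], [0, 0, 0], [0, 0, 0], [0, 0, 0]], turn=[0, 0, 0, 0, 0, 0, 0], fingers=0.05, force=25)

```text
time_s: 37.37
position: [0.5363, -0.1039, 0.0673]
orientation: [0.716, -0.698, 0.001, -0.0]
contact_force: [-0.3, -1.5, 5.7]
grip_width: 0.148
grip_force: 24.7
```

>>> send_rows(slide=[[-0.006, 0.0078, 0], [-0.006, 0.0078, 0], [-0.0133, 0.0145, 0], [-0.0145, 0.0133, 0], [-0.0156, 0.0119, 0], [-0.0166, 0.0105, 0], [-0.0174, 0.0091, 0], [-0.0181, 0.0075, 0], [-0.0187, 0.0059, 0], [-0.0192, 0.0042, 0], [-0.0195, 0.0026, 0]], turn=[0, 0, 0, 0, 0, 0, 0, 0, 0, 0, 0])

```text
time_s: 38.28
position: [0.4741, -0.0058, 0.0671]
orientation: [0.715, -0.699, 0.0, 0.001]
contact_force: [-7.0, -3.6, 15.2]
grip_width: 0.148
grip_force: 26.2
```

>>> send_rows(slide=[[-0.0196, 0.0009, 0], [-0.0196, -0.0009, 0], [-0.0195, -0.0026, 0], [-0.0192, -0.0042, 0], [-0.0187, -0.0059, 0], [-0.0181, -0.0075, 0], [-0.0174, -0.0091, 0], [-0.016, -0.0101, 0], [0, 0, 0], [0, 0, 0]], turn=[0, 0, 0, 0, 0, 0, 0, 0, 0, 0])

```text
time_s: 39.12
position: [0.4904, 0.0879, 0.0663]
orientation: [0.717, -0.697, -0.007, 0.001]
contact_force: [-18.5, 10.5, 23.3]
grip_width: 0.153
grip_force: 28.1
```

```bash
python3 -c "
from h import *
print(peg(-35));plan([*peg(-35),.062])"
```

```text
[0.49301341 0.08594427]
phi -88.38 turn 0.0 slide [ 0.0033 -0.0043  0.0071] min rows t/s 0.0 1.0 grip 0.153 t 39.1167
```

>>> send_rows(slide=[[0, 0, 0], [0, 0, 0], [0, 0, 0], [0, 0, 0], [0, 0, -0.03], [0, 0, -0.05], [0, 0, -0.05], [0, 0, 0], [0, 0, 0]], turn=[0, 0, 0, 0, 0, 0, 0, 0, 0], fingers=0.45)

```text
time_s: 39.87
position: [0.4992, 0.0834, 0.1456]
orientation: [0.716, -0.699, 0.002, -0.002]
contact_force: [-0.6, 0.5, -1.0]
grip_width: 0.451
grip_force: 0.0
```

```bash
cat >> h.py <<'E'
def pegs(S):
    h=cv2.cvtColor(S,cv2.COLOR_RGB2HSV)
    for c,st,_ in blobs(h[:,:,2]<90,25,100,(330,400,205,300)): print('peg',c.round(1),st,ray('scene',c,.048).round(4))
E
python3 -c "
from h import *
S,_=shot('scene','s18'); pegs(S); sforks(S); plan([.531,-.1012,.12],-88.6)"
```

```text
peg [339.5 278.6] [338 272   4  14  55] [[ 0.5358 -0.1045  0.048 ]]
peg [331.3 295.8] [330 290   5  10  30] [[ 0.5522 -0.1484  0.048 ]]
sfork [0.4636 0.3861] 7.2 0.109 248
phi -88.62 turn -0.0001 slide [ 0.309  -0.0476  0.0403] min rows t/s 1.0 5.0 grip 0.451 t 39.9167
```

>>> send_rows(slide=[[0.039, -0.0065, 0], [0.039, -0.0065, 0], [0.039, -0.0065, 0], [0.039, -0.0065, 0], [0.039, -0.0065, 0], [0.039, -0.0065, 0], [0.039, -0.0065, 0], [0.039, -0.0065, 0], [0, 0, 0.04], [0, 0, 0], [0, 0, 0]], turn=[0, 0, 0, 0, 0, 0, 0, 0, 0, 0, 0])

```text
time_s: 40.83
position: [0.5307, -0.1022, 0.1173]
orientation: [0.715, -0.699, -0.003, 0.001]
contact_force: [-0.4, -0.9, -0.3]
grip_width: 0.452
grip_force: 0.0
```

```bash
python3 -c "
from h import *
plan([.5345,-.1035,.064])"
```

```text
phi -88.64 turn 0.0 slide [ 0.0024 -0.0064  0.0889] min rows t/s 0.0 2.0 grip 0.452 t 40.8333
```

>>> send_rows(slide=[[0.002, -0.005, 0.02], [0, 0, 0.03], [0, 0, 0.03], [0, 0, 0.01], [0, 0, 0], [0, 0, 0]], turn=[0, 0, 0, 0, 0, 0])

```text
time_s: 41.33
position: [0.5359, -0.1032, 0.0662]
orientation: [0.716, -0.698, -0.0, 0.0]
contact_force: [-0.8, 0.6, 0.0]
grip_width: 0.447
grip_force: 0.0
```

>>> send_rows(slide=[[0, 0, 0], [0, 0, 0], [0, 0, 0], [0, 0, 0], [0, 0, 0], [0, 0, 0], [0, 0, 0]], turn=[0, 0, 0, 0, 0, 0, 0], fingers=0.05, force=25)

```text
time_s: 41.92
position: [0.537, -0.1043, 0.0671]
orientation: [0.716, -0.698, 0.001, -0.0]
contact_force: [-0.1, 0.0, 5.9]
grip_width: 0.155
grip_force: 24.8
```

>>> send_rows(slide=[[-0.006, 0.0078, 0], [-0.006, 0.0078, 0], [-0.0133, 0.0145, 0], [-0.0145, 0.0133, 0], [-0.0156, 0.0119, 0], [-0.0166, 0.0105, 0], [-0.0174, 0.0091, 0], [-0.0181, 0.0075, 0], [-0.0187, 0.0059, 0], [-0.0192, 0.0042, 0], [-0.0195, 0.0026, 0]], turn=[0, 0, 0, 0, 0, 0, 0, 0, 0, 0, 0])

```text
time_s: 42.83
position: [0.4742, -0.0065, 0.0669]
orientation: [0.715, -0.699, -0.0, 0.002]
contact_force: [-8.0, -2.6, 16.0]
grip_width: 0.149
grip_force: 26.4
```

>>> send_rows(slide=[[-0.0196, 0.0009, 0], [-0.0196, -0.0009, 0], [-0.0195, -0.0026, 0], [-0.0192, -0.0042, 0], [-0.0187, -0.0059, 0], [-0.0181, -0.0075, 0], [-0.0174, -0.0091, 0], [-0.0166, -0.0105, 0], [0, 0, 0], [0, 0, 0]], turn=[0, 0, 0, 0, 0, 0, 0, 0, 0, 0])

```text
time_s: 43.67
position: [0.4904, 0.0879, 0.066]
orientation: [0.717, -0.697, -0.008, 0.002]
contact_force: [-21.1, 12.3, 25.4]
grip_width: 0.149
grip_force: 28.6
```

>>> send_rows(slide=[[0, 0, 0], [0, 0, 0], [0, 0, 0], [0, 0, 0], [0, 0, -0.03], [0, 0, -0.05], [0, 0, -0.06], [0, 0, -0.06], [0, 0, 0]], turn=[0, 0, 0, 0, 0, 0, 0, 0, 0], fingers=0.6)

```text
time_s: 44.42
position: [0.5025, 0.0832, 0.1928]
orientation: [0.715, -0.699, 0.004, -0.004]
contact_force: [1.2, 0.7, -0.5]
grip_width: 0.598
grip_force: 0.0
```

```bash
python3 -c "
from h import *
S,_=shot('scene','s19'); pegs(S); sforks(S); plan([.462,.384,.14],188)
P,_=shot('top','t19')
for f in forks(P): print([np.round(x,4) for x in f[:3]], np.degrees(np.arctan2(f[1][1],f[1][0])))"
```

```text
peg [331.3 295.8] [330 290   5  10  30] [[ 0.5522 -0.1484  0.048 ]]
sfork [0.4623 0.3859] 7.0 0.111 255
phi -88.63 turn 0.4632 slide [-0.0046  0.5056  0.0831] min rows t/s 12.0 8.0 grip 0.6 t 44.4667
[array([0.8316, 0.6683]), array([0.9772, 0.2125]), np.float64(0.0867)] 12.269160790937695
[array([ 0.713 , -0.1352]), array([0.8976, 0.4409]), np.float64(0.1358)] 26.15882502710933
[array([0.6783, 0.1164]), array([-0.9682, -0.2501]), np.float64(0.1204)] -165.51516774278394
```

>>> send_rows(slide=[[0, 0, 0], [0, 0, 0], [0, 0, 0], [0, 0, 0], [0, 0, 0], [0, 0, 0], [0, 0, 0], [0, 0, 0], [0, 0, 0], [0, 0, 0], [0, 0, 0], [0, 0, 0], [0, 0, 0]], turn=[0.0356, 0.0356, 0.0356, 0.0356, 0.0356, 0.0356, 0.0356, 0.0356, 0.0356, 0.0356, 0.0356, 0.0356, 0.036])

```text
time_s: 45.6
position: [0.4973, 0.0832, 0.1838]
orientation: [-0.067, 0.998, 0.0, -0.002]
contact_force: [-0.5, 0.0, 0.3]
grip_width: 0.601
grip_force: 0.0
```

>>> send_rows(slide=[[0, 0.05, 0], [0, 0.05, 0], [0, 0.05, 0], [0, 0.05, 0], [0, 0.05, 0], [0, 0.05, 0], [0, 0.05, 0.02], [0, 0.05, 0.03], [0, 0.05, 0.04], [0, 0.05, 0.04], [0, 0, 0], [0, 0, 0], [0, 0, 0]], turn=[0, 0, 0, 0, 0, 0, 0, 0, 0, 0, 0, 0, 0])

```text
time_s: 46.68
position: [0.4557, 0.3798, 0.1065]
orientation: [-0.07, 0.998, -0.001, -0.001]
contact_force: [-0.2, 0.5, -0.8]
grip_width: 0.598
grip_force: 0.0
```

```bash
python3 -c "
from h import *
S,_=shot('scene','s20'); pegs(S); sforks(S); plan([.4625,.3845,.030],188)
P,_=shot('top','t20')
a=cv2.resize(P[165:255,235:365],None,fx=6,fy=6,interpolation=cv2.INTER_CUBIC)
cv2.imwrite('pics/v20.png',a[:,:,::-1])
"
```

```text
peg [331.5 295.9] [330 290   6  10  31] [[ 0.5526 -0.1485  0.048 ]]
sfork [0.4614 0.3857] 6.8 0.114 274
phi 187.99 turn -0.0001 slide [-0.0111  0.0066  0.1292] min rows t/s 1.0 2.0 grip 0.601 t 46.7333
```

View pics/v20.png

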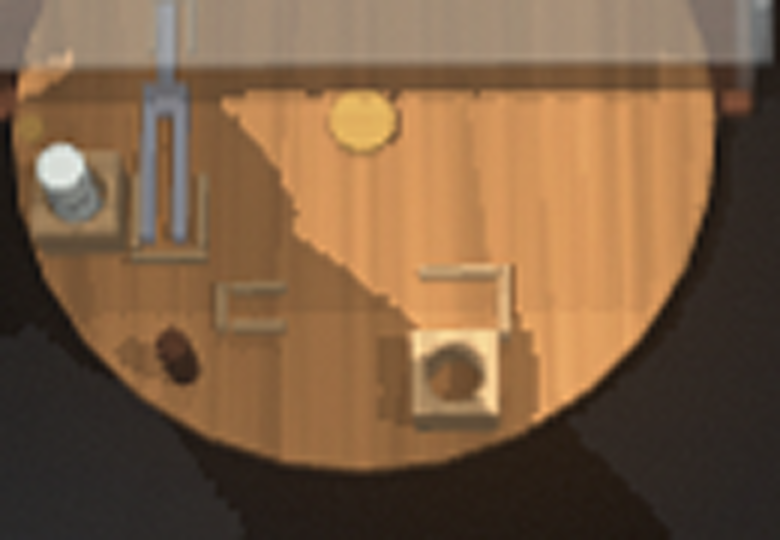

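The view shows the right bay at the front: stem wall (220,307), tine wall (506,299), hole (455,373). That is about 0.6° further counter-clockwise than the left bay was, so the target is about (0.5225, 0.0082) with tines at -87.2°. The mid fork and its stick are seated at left. Now I pick the last fork.

>>> send_rows(slide=[[-0.0105, 0.006, 0.02], [0, 0, 0.04], [0, 0, 0.04], [0, 0, 0.03], [0, 0, 0.008], [0, 0, 0], [0, 0, 0], [0, 0, 0]], turn=[0, 0, 0, 0, 0, 0, 0, 0])

```text
time_s: 47.45
position: [0.4634, 0.3854, 0.0265]
orientation: [-0.07, 0.998, 0.001, 0.001]
contact_force: [1.4, -0.2, 1.0]
grip_width: 0.601
grip_force: 0.0
```

```bash
python3 -c "
from h import *
plan([.4625,.3845,.020],188)
"
```

```text
phi 188.0 turn -0.0 slide [ 0.0018 -0.0013  0.0108] min rows t/s 1.0 1.0 grip 0.601 t 47.45
```

>>> send_rows(slide=[[0.001, 0, 0.006], [0, 0, 0.005], [0, 0, 0], [0, 0, 0]], turn=[0, 0, 0, 0])

```text
time_s: 47.78
position: [0.4614, 0.3849, 0.0185]
orientation: [-0.07, 0.998, -0.0, 0.0]
contact_force: [0.3, 0.3, 0.0]
grip_width: 0.598
grip_force: 0.0
```

>>> send_rows(slide=[[0, 0, 0], [0, 0, 0], [0, 0, 0], [0, 0, 0], [0, 0, 0], [0, 0, 0], [0, 0, 0], [0, 0, 0]], turn=[0, 0, 0, 0, 0, 0, 0, 0], fingers=0.1, force=40)

```text
time_s: 48.45
position: [0.4617, 0.3851, 0.0188]
orientation: [-0.07, 0.998, 0.0, 0.0]
contact_force: [-0.9, -0.0, 3.8]
grip_width: 0.214
grip_force: 39.6
```

>>> send_rows(slide=[[0, 0, -0.02], [0, 0, -0.04], [0, 0, -0.05], [0, 0, -0.05], [0, 0, -0.04], [0, 0, 0], [0, 0, 0], [0, 0, 0], [0, 0, 0], [0, 0, 0], [0, 0, 0], [0, 0, 0], [0, 0, 0], [0, 0, 0], [0, 0, 0], [0, 0, 0], [0, 0, 0], [0, 0, 0], [0, 0, 0]], turn=[0, 0, 0, 0, 0.0378, 0.0378, 0.0378, 0.0378, 0.0378, 0.0378, 0.0378, 0.0378, 0.0378, 0.0378, 0.0378, 0.0378, 0.0378, 0.0378, 0])

```text
time_s: 50.03
position: [0.4611, 0.3847, 0.1378]
orientation: [0.691, 0.723, -0.001, -0.0]
contact_force: [-1.0, -0.6, -1.2]
grip_width: 0.215
grip_force: 39.2
```

```bash
python3 -c "
from h import *
plan([.5225,.0082,.0427],92.8)
"
```

```text
phi 92.61 turn -0.0011 slide [-0.6317  0.0715  0.1585] min rows t/s 1.0 10.0 grip 0.215 t 50.0333
```

>>> send_rows(slide=[[-0.0526, 0.006, 0], [-0.0526, 0.006, 0], [-0.0526, 0.006, 0], [-0.0526, 0.006, 0], [-0.0526, 0.006, 0], [-0.0526, 0.006, 0], [-0.0526, 0.006, 0], [-0.0526, 0.006, 0], [-0.0526, 0.006, 0], [-0.0526, 0.006, 0], [-0.0526, 0.006, 0], [-0.0526, 0.0055, 0], [0, 0, 0.05], [0, 0, 0.05], [0, 0, 0.01], [0, 0, 0], [0, 0, 0], [0, 0, 0]], turn=[0, 0, 0, 0, 0, 0, 0, 0, 0, 0, 0, 0, 0, 0, 0, 0, 0, 0])

```text
time_s: 51.53
position: [0.5238, 0.009, 0.0739]
orientation: [0.689, 0.725, 0.001, 0.001]
contact_force: [0.1, -0.8, -0.0]
grip_width: 0.215
grip_force: 39.3
```

```bash
python3 -c "
from h import *
plan([.5225,.0082,.0427],92.8); z=env.get_obs()['position'][2]
P,_=shot('top','t21'); tines(P,z-.0107,[.5225,.0082],-87.2)
"
```

```text
phi 92.88 turn 0.0004 slide [-0.0013 -0.0022  0.052 ] min rows t/s 1.0 1.0 grip 0.215 t 51.5333
tines n 65 lat 0.0005 -0.009 0.0096 tip 0.0555 far/near lat 0.001 -0.0001
```

>>> send_rows(slide=[[0.002, -0.002, 0.01], [0, 0, 0.015], [0, 0, 0.012], [0, 0, 0.01], [0, 0, 0], [0, 0, 0]], turn=[0, 0, 0, 0, 0, 0])

```text
time_s: 52.08
position: [0.5211, 0.0099, 0.0437]
orientation: [0.69, 0.724, -0.0, -0.0]
contact_force: [0.0, 0.2, -1.2]
grip_width: 0.216
grip_force: 39.3
```

```bash
python3 -c "
from h import *
plan([.5225,.0082,.0427],92.8); z=env.get_obs()['position'][2]; print(env.get_obs()['contact_force'])
P,_=shot('top','t22'); tines(P,z-.0107,[.5225,.0082],-87.2)
"
```

```text
phi 92.78 turn -0.0001 slide [-0.003   0.0023  0.0017] min rows t/s 1.0 1.0 grip 0.216 t 52.0833
[ 0.00770017  0.16761543 -1.15644443]
tines n 51 lat -0.0031 -0.0114 0.005 tip 0.0551 far/near lat -0.003 -0.0031
```

>>> send_rows(slide=[[0, 0.0025, 0.001], [0, 0, 0], [0, 0, 0], [0, 0, 0]], turn=[0, 0, 0, 0])

```text
time_s: 52.47
position: [0.523, 0.0099, 0.0438]
orientation: [0.69, 0.724, 0.0, 0.0]
contact_force: [-0.3, 0.5, -0.3]
grip_width: 0.218
grip_force: 39.3
```

```bash
python3 -c "
from h import *
plan([.5225,.0082,.0427],92.8); z=env.get_obs()['position'][2]; print(env.get_obs()['contact_force'])
P,_=shot('top','t23'); tines(P,.034,[.5225,.0082],-87.2)
"
```

```text
phi 92.77 turn -0.0001 slide [-0.0028 -0.001   0.0018] min rows t/s 1.0 1.0 grip 0.218 t 52.4667
[-0.30709675  0.47091453 -0.32555125]
tines n 60 lat -0.0022 -0.0115 0.0074 tip 0.0552 far/near lat -0.0014 -0.0028
```

>>> send_rows(slide=[[0, 0, 0.0015], [0, 0, 0], [0, 0, 0]], turn=[0, 0, 0])

```text
time_s: 52.77
position: [0.5229, 0.0099, 0.0428]
orientation: [0.69, 0.724, -0.0, 0.0]
contact_force: [-0.6, 0.3, -0.0]
grip_width: 0.215
grip_force: 39.3
```

>>> send_rows(slide=[[0, 0, 0], [0, 0, 0], [0, 0, 0], [0, 0, 0], [0, 0, -0.02], [0, 0, -0.05], [0, 0, -0.06], [0, 0, 0], [0, 0, 0]], turn=[0, 0, 0, 0, 0, 0, 0, 0, 0], fingers=0.45)

```text
time_s: 53.52
position: [0.525, 0.0097, 0.1232]
orientation: [0.69, 0.724, 0.002, 0.002]
contact_force: [-0.5, -0.9, -0.6]
grip_width: 0.448
grip_force: 0.0
```

```bash
python3 -c "
from h import *
P=cv2.imread('pics/t20.png'); H=cv2.cvtColor(P,cv2.COLOR_BGR2HSV)
for c,st,_ in blobs(H[:,:,2]<90,8,100,(250,280,215,232)): print('top',c.round(1),st,ray('top',c,.048).round(4))
for a in(-35,-34,-33): print(peg(a))
P,_=shot('top'); S,_=shot('scene','s24')
x=sforks(S,(330,400,215,290))
plan([*peg(-34),.12],91.4)"
```

```text
top [264.2 224.3] [261 220   7   9  43] [[0.4914 0.0833 0.048 ]]
top [252.6 228.3] [250 223   9   9  44] [[0.4798 0.1121 0.048 ]]
[0.49301341 0.08594427]
[0.49172782 0.08396974]
[0.49047689 0.08197308]
sfork [0.5066 0.0291] -87.1 0.12 332
phi 92.77 turn 0.0076 slide [ 0.1246 -0.0485  0.0007] min rows t/s 1.0 2.0 grip 0.451 t 53.6167
```

>>> send_rows(slide=[[0.0312, -0.012, 0], [0.0312, -0.012, 0], [0.0312, -0.012, 0], [0.031, -0.012, 0], [0, 0, 0], [0, 0, 0], [0, 0, 0]], turn=[0.0076, 0, 0, 0, 0, 0, 0])

```text
time_s: 54.2
position: [0.4915, 0.0835, 0.1199]
orientation: [0.698, 0.716, -0.001, -0.0]
contact_force: [0.6, -0.2, -0.2]
grip_width: 0.452
grip_force: 0.0
```

```bash
python3 -c "
from h import *
plan([.4918,.0838,.063],91.4)
S=cv2.imread('pics/s24.png')[:,:,::-1]; M=np.zeros_like(S); M[215:290,330:400]=S[215:290,330:400]
for z in(.030,.032):
  for f in forks(M,'scene',z): print(f[0],f[2])
"
```

```text
phi 91.42 turn 0.0001 slide [0.0004 0.0005 0.0948] min rows t/s 1.0 2.0 grip 0.452 t 54.2
[0.52023955 0.00905036] 0.11562115967124896
[0.52137598 0.00737874] 0.11527650871075273
```

The last fork measures at (0.521, 0.008) on its floor, so it is in place. Now I turn peg b back.

>>> send_rows(slide=[[0, 0, 0.02], [0, 0, 0.03], [0, 0, 0.03], [0, 0, 0.013], [0, 0, 0], [0, 0, 0]], turn=[0, 0, 0, 0, 0, 0])

```text
time_s: 54.7
position: [0.4917, 0.0832, 0.0647]
orientation: [0.699, 0.715, -0.001, -0.0]
contact_force: [-0.0, -0.2, -0.3]
grip_width: 0.446
grip_force: 0.0
```

>>> send_rows(slide=[[0, 0, 0], [0, 0, 0], [0, 0, 0], [0, 0, 0], [0, 0, 0], [0, 0, 0], [0, 0, 0]], turn=[0, 0, 0, 0, 0, 0, 0], fingers=0.05, force=25)

```text
time_s: 55.28
position: [0.493, 0.0838, 0.066]
orientation: [0.698, 0.716, 0.001, 0.001]
contact_force: [0.4, 0.4, 6.0]
grip_width: 0.152
grip_force: 24.8
```

>>> send_rows(slide=[[-0.0083, -0.0053, 0], [-0.0083, -0.0052, 0], [-0.0174, -0.0091, 0], [-0.0181, -0.0075, 0], [-0.0187, -0.0059, 0], [-0.0192, -0.0042, 0], [-0.0195, -0.0026, 0], [-0.0196, -0.0009, 0], [-0.0196, 0.0009, 0], [-0.0195, 0.0026, 0]], turn=[0, 0, 0, 0, 0, 0, 0, 0, 0, 0])

```text
time_s: 56.12
position: [0.4765, -0.0184, 0.0661]
orientation: [0.698, 0.716, 0.004, 0.003]
contact_force: [16.3, 6.5, -6.4]
grip_width: 0.153
grip_force: 24.6
```

>>> send_rows(slide=[[-0.0192, 0.0042, 0], [-0.0187, 0.0059, 0], [-0.0181, 0.0075, 0], [-0.0174, 0.0091, 0], [-0.0166, 0.0105, 0], [-0.0156, 0.0119, 0], [-0.0145, 0.0133, 0], [-0.0133, 0.0145, 0], [-0.0105, 0.0135, 0], [0, 0, 0], [0, 0, 0]], turn=[0, 0, 0, 0, 0, 0, 0, 0, 0, 0, 0])

```text
time_s: 57.03
position: [0.5336, -0.0974, 0.0663]
orientation: [0.697, 0.717, 0.009, -0.0]
contact_force: [14.7, 24.2, 5.3]
grip_width: 0.156
grip_force: 26.0
```

>>> send_rows(slide=[[0, 0, 0], [0, 0, 0], [0, 0, 0], [0, 0, 0], [0, 0, -0.03], [0, 0, -0.05], [0, 0, -0.06], [0, 0, -0.06], [-0.05, 0, 0], [-0.05, 0, 0], [-0.05, -0.02, 0], [-0.05, -0.02, 0], [-0.05, -0.02, 0], [-0.05, -0.02, 0], [-0.05, -0.02, 0], [-0.05, -0.02, 0], [0, 0, 0]], turn=[0, 0, 0, 0, 0, 0, 0, 0, 0, 0, 0, 0, 0, 0, 0, 0, 0], fingers=0.45)

```text
time_s: 58.45
position: [0.4596, -0.3497, 0.1844]
orientation: [0.701, 0.713, -0.001, 0.0]
contact_force: [0.3, -1.2, 0.1]
grip_width: 0.449
grip_force: 0.0
```

```bash
python3 -c "
from h import *
S,_=shot('scene','s25'); P,_=shot('top','t25'); pegs(S)
H=cv2.cvtColor(P,cv2.COLOR_RGB2HSV)
for c,st,_ in blobs(H[:,:,2]<90,8,100,(240,352,195,232)): print('toppeg',c.round(1),st,ray('top',c,.048).round(4))
M=np.zeros_like(S); M[205:300,325:440]=S[205:300,325:440]
for f in forks(M,'scene',.032): print('sf',f[0],f[2],np.degrees(np.arctan2(f[1][1],f[1][0])))
for f in forks(P,'top',.032): print('tf',f[0],f[2],np.degrees(np.arctan2(f[1][1],f[1][0])))
print([bay(0,0)],env.get_obs()['position'])
m=(H[:,:,1]<40)&(H[:,:,2]>150)
for c,s,_ in blobs(m,20,300,(235,352,180,245)): print('white',c,s,ray('top',c,.094).round(4))
"
```

```text
peg [339.1 278. ] [337 271   5  15  61] [[ 0.534  -0.1036  0.048 ]]
peg [331.6 295.9] [330 290   6  10  34] [[ 0.5526 -0.1481  0.048 ]]
toppeg [241.  212.2] [240 207   4   9  21] [[0.521  0.1449 0.048 ]]
toppeg [337.7 213. ] [335 211   6   5  23] [[ 0.5277 -0.1023  0.048 ]]
toppeg [264.6 225.2] [262 223   6   5  18] [[0.489  0.0821 0.048 ]]
sf [0.51926162 0.0107358 ] 0.11658016106074556 -87.89321440735512
tf [0.78063794 0.33757012] 0.09156346763968704 -166.86627092815283
tf [0.6923934 0.1667546] 0.13657224798437573 -26.672277937158846
tf [0.51579871 0.01002257] 0.10825859223901216 -100.28600445993175
[array([0.52152625, 0.00920022])] [ 0.46077828 -0.3456015   0.18435702]
white [263.51648352 188.87912088] [259 180   8  24  91] [[0.5705 0.0847 0.094 ]]
white [327.4516129 185.0483871] [324 180   8  10  62] [[ 0.5859 -0.0736  0.094 ]]
white [244.42857143 192.83928571] [241 189   8  10  56] [[0.5587 0.1316 0.094 ]]
white [327.    197.175] [326 191   3  14  40] [[ 0.5544 -0.0735  0.094 ]]
white [298.76754386 218.20175439] [273 213  43  18 228] [[ 0.4983 -0.0064  0.094 ]]
```

```bash
python3 -c "
from h import *
P,d=shot('top'); H=cv2.cvtColor(P,cv2.COLOR_RGB2HSV); m=(H[:,:,1]<40)&(H[:,:,2]>150)
k,D,R,t=K('top')
for c,s,L in blobs(m,20,300,(235,352,180,245)):
    v,u=np.nonzero(L); q=cv2.undistortPoints(np.c_[u,v].astype(float).reshape(-1,1,2),k,D).reshape(-1,2); z=d[v,u]
    X=(np.c_[q*z[:,None],z]-t)@R; print(c.round(0),'xyz med',np.median(X,0).round(4),'z10-90',np.percentile(X[:,2],[10,90]).round(4),'at .032',ray('top',c,.032)[0,:2].round(4))
c,s=np.cos(TH+.015),np.sin(TH+.015)
for n,(x,y) in dict(bl=(0,.084),br=(0,-.084)).items(): print(n,AX+[c*x-s*y,s*x+c*y])
"
```

```text
[264. 189.] xyz med [0.5953 0.0901 0.0317] z10-90 [0.0278 0.0342] at .032 [0.5907 0.0931]
[328. 185.] xyz med [ 0.6069 -0.0751  0.0315] z10-90 [0.0288 0.0355] at .032 [ 0.6068 -0.0738]
[244. 193.] xyz med [0.5589 0.1324 0.0928] z10-90 [0.0857 0.0951] at .032 [0.5782 0.1426]
[327. 197.] xyz med [ 0.5742 -0.0736  0.0313] z10-90 [0.0271 0.0341] at .032 [ 0.5737 -0.0736]
[299. 218.] xyz med [ 0.5158 -0.013   0.0324] z10-90 [0.0288 0.0939] at .032 [ 0.5146 -0.0029]
bl [0.6021409  0.09523281]
br [ 0.6088591  -0.07263281]
```

Every fork's upper face reads 0.032 m (24 + 8 mm) and the stick tops read about 0.094 m. The disc is within about 0.03 rad of 0. I hand in.

```bash
python3 -c "
from plant import env
print(env.finish_job())"
```

```text
the job is handed in; nothing more can be done
None
```

Job handed in, no verdict returned: by my last camera measurements all three forks lie flat in their own bays, both sticks stand fully down in the middle and left holes, the disc is clicked within about 0.03 rad of the middle bay, and the arm never went near the rosin case.

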